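# Fish the fallen topping shakers out from beside the hot box and hang them up again

### The job

The topping shakers have fallen off their rail, down the narrow gap between the hot baking box and the guard panel. Take the pick-up hook from its bracket and fish out every one that lies there with it (keep the fingers off a shaker while it is in the gap, and off the hot box), then hang the hook back in its bracket. Hook each shaker on the rail at the open end without the keeper strip, and slide it along to the band of its own colour, so that it hangs with its hook strap wholly on the band; leave the other things on the counter where they are.

Things in the scene. Friction and masses are not known exactly. Their poses are not given: they have to be found in the camera images.
- gap_mid (a point): middle of the gap, on the counter: x along the gap, +y towards the hot box. The gap is 58 mm wide (y from -29 to +29 mm), 260 mm long (x from -130 to +130 mm), open at the top and at both ends
- hotbox: black hot box, fixed, the gap's wall on the +y side. Its origin and axes are those of the gap's middle; it lies from y = +29 to +249 mm and x = -130 to +130 mm and is 133 mm high; on top, from y = +135 mm on, rests a spit with a cake, up to 200 mm above the counter
- guard: fixed clear panel in a grey frame, 8 mm thick and 130 mm high, the gap's wall on the -y side; origin and axes are those of the gap's middle
- shaker_red: topping shaker, red lid and red grip block, about 120 g: round steel tin 44 mm in diameter, lid top 32 mm up, 97 mm high over all. Origin: centre of its underside, z up; its hook lies in its x-z plane, mouth towards its +x. At the start it stands upright in the gap, its mouth towards one of the two walls; None if absent
- crown_red (a point): underside of the hook's crown, on the middle line, 66 mm above the underside. Hook: 10 mm wide strap (width along y) on the lid; stem at x = -15 mm, crown pitched like a roof (undersides 66 mm high in the middle, 59 at the sides), free tip at x = +15 mm down to 54 mm. Mouth between lid and free tip: 22 mm high; stem to tip inside: 26 mm
- block_red (a point): middle of the red square grip block on top of the crown, 14 x 14 mm (sides along the shaker's x and y), from 70 to 97 mm above the shaker's underside: to be pinched by the fingers
- shaker_yellow: topping shaker, yellow lid and yellow grip block, about 120 g: round steel tin 44 mm in diameter, lid top 32 mm up, 97 mm high over all. Origin: centre of its underside, z up; its hook lies in its x-z plane, mouth towards its +x. At the start it stands upright in the gap, its mouth towards one of the two walls; None if absent
- crown_yellow (a point): the same point of the like hook of this shaker
- block_yellow (a point): middle of the yellow square grip block on top of the crown, 14 x 14 mm (sides along the shaker's x and y), from 70 to 97 mm above the shaker's underside: to be pinched by the fingers
- shaker_green: topping shaker, green lid and green grip block, about 120 g: round steel tin 44 mm in diameter, lid top 32 mm up, 97 mm high over all. Origin: centre of its underside, z up; its hook lies in its x-z plane, mouth towards its +x. At the start it stands upright in the gap, its mouth towards one of the two walls; None if absent
- crown_green (a point): the same point of the like hook of this shaker
- block_green (a point): middle of the green square grip block on top of the crown, 14 x 14 mm (sides along the shaker's x and y), from 70 to 97 mm above the shaker's underside: to be pinched by the fingers
- pick_hook: pick-up hook, 110 g: square wooden handle 24 x 24 mm (sides along x and y), from 5 to 66 mm above the origin, on a steel collar 32 mm in diameter and 5 mm thick, below it a bent steel rod. Origin: middle of the collar's underside, z up along the handle. At the start it hangs upright in the bracket's fork
- hook_foot (a point): middle of the pick-up hook's foot, in the hook's frame at x = 15, z = -85 mm. The rod, 6 mm thick, runs from the collar straight down 85 mm, bends square to the hook's +x for 30 mm (the foot; centre lines), and its end is turned up 9 mm, to 73 mm below the origin, so that a thing hung on the foot cannot slide off
- bracket_seat (a point): middle of the bracket's fork, on its upper side, 100 mm above the counter: the hook's origin lies here when it is hung up. Level steel plate 8 mm thick, 38 mm wide along y, with a slot 14 mm wide along x, open to -x: the prongs end at x = -18 mm, the slot's closed end is at x = +25 mm. The rod stands in the slot, the collar lies on the plate
- bracket: fixed bracket; origin on the counter below the seat, same axes. Its post, a 30 mm steel angle up to the fork, stands at x = 35 to 65 mm, on a foot plate 6 mm thick, x = 0 to 100, y = -45 to +45 mm
- rack: fixed hanging rail: round steel rod 10 mm thick along y, axis 165 mm above the counter, y = -165 to +185 mm, between two slotted-angle posts 169 mm high with feet 140 mm long in x. Origin: on the counter under the rail's axis, z up. From y = -165 to +75 mm a keeper strip 4 mm thick hangs below the rod, to 21.5 mm below its axis
- open_end (a point): on the rail's axis, middle of its open stretch without keeper strip (y = +75 to +170 mm of the rack; here +120); axes as the rack's. Only here can a shaker's hook be put on or taken off; from here it slides along rail and strip, towards the rack's -y, with 7 mm of play in height
- band_red: red band round the rail, 30 mm wide along the rail; origin: on the rail's axis, in the middle of the band; y along the rail, z up. The bands may change places. A shaker that hangs on the rail with its crown over this point has its underside 60.5 mm below it
- band_yellow: yellow band round the rail, 30 mm wide along the rail; origin: on the rail's axis, in the middle of the band; y along the rail, z up. The bands may change places. A shaker that hangs on the rail with its crown over this point has its underside 60.5 mm below it
- band_green: green band round the rail, 30 mm wide along the rail; origin: on the rail's axis, in the middle of the band; y along the rail, z up. The bands may change places. A shaker that hangs on the rail with its crown over this point has its underside 60.5 mm below it
- cake: bystander: a chimney cake standing upright, hollow brown cylinder 72 mm in diameter, 130 mm high; origin: centre of its underside
- sugar_jar: bystander: glass jar 70 mm in diameter, 110 mm high; origin: centre of its underside
- tip_cup: bystander: blue cup, 72 mm in diameter, 85 mm high; origin: centre of its underside

How it is judged:
On the way:
1. every fallen shaker has been fished out of the gap (not (x of shaker_red in the frame of gap_mid between -0.13 and 0.13 m and y of shaker_red in the frame of gap_mid between -0.029 and 0.029 m) and not (x of shaker_yellow in the frame of gap_mid between -0.13 and 0.13 m and y of shaker_yellow in the frame of gap_mid between -0.029 and 0.029 m) and not (x of shaker_green in the frame of gap_mid between -0.13 and 0.13 m and y of shaker_green in the frame of gap_mid between -0.029 and 0.029 m)), for 0.2 s.
At the end, for the whole second after the job is handed in: every shaker that was there hangs at rest and upright on the rail with its hook within 10 mm of the middle of the band of its own colour, and the pick-up hook hangs upright at rest in the fork of its bracket (its origin within 18 mm of the seat) (y of shaker_red in the frame of band_red between -0.01 and 0.01 m and x of shaker_red in the frame of band_red between -0.012 and 0.012 m and z of shaker_red in the frame of band_red between -0.066 and -0.055 m and angle between each of shaker_red, shaker_yellow, shaker_green's own z axis and vertical below 0.2 rad and linear speed of each of shaker_red, shaker_yellow, shaker_green, pick_hook below 0.03 m/s and y of shaker_yellow in the frame of band_yellow between -0.01 and 0.01 m and x of shaker_yellow in the frame of band_yellow between -0.012 and 0.012 m and z of shaker_yellow in the frame of band_yellow between -0.066 and -0.055 m and y of shaker_green in the frame of band_green between -0.01 and 0.01 m and x of shaker_green in the frame of band_green between -0.012 and 0.012 m and z of shaker_green in the frame of band_green between -0.066 and -0.055 m and distance between pick_hook and bracket_seat below 0.018 m and angle between pick_hook's own z axis and vertical below 0.15 rad); the robot touches nothing.
It fails at once if the fingers or the arm touch a shaker while it is in the gap ((x of shaker_red in the frame of gap_mid between -0.13 and 0.13 m and y of shaker_red in the frame of gap_mid between -0.029 and 0.029 m and height (world z) of shaker_red below 0.06 m and contact force between any of the fingers, the arm and shaker_red above 0.5 N) or (x of shaker_yellow in the frame of gap_mid between -0.13 and 0.13 m and y of shaker_yellow in the frame of gap_mid between -0.029 and 0.029 m and height (world z) of shaker_yellow below 0.06 m and contact force between any of the fingers, the arm and shaker_yellow above 0.5 N) or (x of shaker_green in the frame of gap_mid between -0.13 and 0.13 m and y of shaker_green in the frame of gap_mid between -0.029 and 0.029 m and height (world z) of shaker_green below 0.06 m and contact force between any of the fingers, the arm and shaker_green above 0.5 N)).
It fails at once if the robot touches the hot box (contact force between any of the fingers, the arm and hotbox above 2 N).
It fails at once if the chimney cake is moved more than 30 mm or tipped (distance of cake from where it was at the start of the episode above 0.03 m or angle between cake's own z axis and vertical above 0.5 rad).
It fails at once if the sugar jar is moved more than 30 mm or tipped (distance of sugar_jar from where it was at the start of the episode above 0.03 m or angle between sugar_jar's own z axis and vertical above 0.5 rad).
It fails at once if the tip cup is moved more than 30 mm or tipped (distance of tip_cup from where it was at the start of the episode above 0.03 m or angle between tip_cup's own z axis and vertical above 0.5 rad).
Of shaker_red, shaker_yellow, shaker_green only 2 to 3 are there at a start; the rules pass over those that are not, and their reading is None.
At some moment in a run one of shaker_red, shaker_yellow, shaker_green may be knocked a few centimetres aside while the robot is not near it.
It also fails if it takes over 210 s, if anything falls off the work surface, if the arm or the gripper's body presses on something with over 40 N, if the wrist force passes 120 N, or if a joint passes its speed limit or range.

### The arm

A 7-joint arm with a two-finger parallel gripper is mounted at the origin on the work surface. World frame = base frame: x ahead of the robot, y to its left, z up, the work surface at z = 0. Lengths are in m, angles in rad, forces in N, time in s.
With the tool pointing down it reaches from about 0.4 to 0.85 m from the base axis. Payload 4.5 kg.
Tool frame: the origin (TCP) lies midway between the tips of the shut fingers; the grasp point (between the pads) lies 19 mm behind it (r.grasp_offset is the distance from the TCP to the grasp point, in m); z points along the fingers, y is the line along which they close (so a half turn about z gives the same grasp; the last joint's range is limited). The gripper opens to 88 mm and grips with 3 to 60 N. Pads are 18 mm wide; open, the fingers measure 123 mm over their backs; the gripper's body (75 mm by 187 mm) begins 45 mm behind the grasp point.
Start: joints at [1.154, 0.689, -0.195, 1.565, 0.157, 0.902, -0.215], TCP at [0.272, -0.563, 0.239] pointing down, gripper open.
Joint ranges: [-3.01, 3.01], [-0.46, 2.08], [-1.47, 1.51], [0.13, 2.56], [-1, 4.14], [0.04, 2.09], [-2.66, 2.66]. Speed limits (rad/s): [2.57, 2.57, 3.14, 3.14, 3.14, 3.14, 3.14].

### API

Orientations are given as [roll, pitch, yaw] about the fixed x, y, z axes, in that order (R = Rz(yaw) Ry(pitch) Rx(roll)).
In Python, from rig import observe, grab_frame, calibration, hand_in, r gives the robot as it stands.
- The arm moves only by the tool drive_tool, never from a script. Its arguments are lists of equal length, an entry for each row: "dr": the turn, a rotation vector about the world's x, y, z scaled (see below), a list of three; "translation": the shift along the world's x, y, z scaled (see below), a list of three; "fingers": the gripper command: -1 is shut, 1 is fully open, values between are in proportion. A call has 1 to 5 rows; each row is the pose to reach, as a shift and turn from the pose commanded when the call began, turning the shorter way round; what a row does not reach only later rows make up. The controller multiplies each number of a shift by 120 mm and each number of a turn by 360 degrees. A row lasts 1/10 s, in which the tool goes at most 50 mm and 8.59 degrees, less where a joint would pass 70% of its speed; a pose out of reach is approached as far as the arm can. A call with a number of a shift or a turn outside -1 to 1 is refused whole. A call with a gripper value outside its range is refused whole. The fingers move at their own pace and stop on an object; "force" is the grip in N (left out, the last holds). Time passes only in rows, so rows that repeat a pose let the fingers close. It gives the time, the measured TCP pose, the force, the opening and the grip force at its end, in the units of the state.
- observe(): the state, without advancing time (a new reading comes with each control period).
- grab_frame(name): name is "scene" or "top" or "wrist"; returns the picture (400x640x3 uint8, blue, green, red); there is no depth.
- calibration(name): a dict with "K" (3x3 intrinsics, pixels), "eye" and "rotation" of the camera in the world; the wrist camera has in their place "T_tool_cam" (4x4, takes a point from camera to tool coordinates, whose origin is the TCP and whose axes are the flange's). Camera axes: x right, y down, z forward; pixel columns grow to the right and rows downward; lengths in m; the calibration is good to about 2 mm. A picture is of the moment at which its call begins: read the wrist's pose just before it. calibration takes no time and is no camera call.
- hand_in(): hands the job in; it is judged then, once.
The state is a dict: "clock": time; "qpos": joint angles; "joint_vel": joint speeds; "joint_torque": joint torques, N m; "eef_pos": TCP position; "tool_rot": TCP orientation; "wrist_force": force on the tool from outside, world axes, zero at the start; "moment": the same for the moment, N m; "opening": opening from 0.0 (shut) to 1.0 (fully open); "gripper_force": force on a finger pad.
Only numpy, scipy, OpenCV 4.12 (cv2) and the standard library are available. Lean on these libraries where they do the work, as an engineer would, in place of code of your own. Each camera call takes 0.05 s, during which the arm holds its last target. There are 200 camera calls.

## Working session

There is one attempt and no reset: what is moved stays moved. The work goes in short steps, Python scripts to look and compute and a tool call to move; the robot and the scene stay as the last step left them, time stands still between calls to the robot, and variables do not carry over. Pictures are saved under pics/ and viewed, at most 14 in all, crops included, and the job is handed in when it is done.

Besides the shell and the picture viewer there is one more tool, called after ">>>" by a JSON object that holds its "fn" and its "kwargs", one argument or row to a line. drive_tool: Moves the arm, as the interface text tells. Shifts and turns lie within -1 to 1; 1 stands for 120 mm of shift or 360 degrees of turn. Its arguments: {"type":"object","properties":{"dr":{"type":"array","items":{"type":"array","items":{"type":"number"}}},"translation":{"type":"array","items":{"type":"array","items":{"type":"number"}}},"fingers":{"type":"array","items":{"type":"number"}},"force":{"type":"number"}},"required":["dr","translation","fingers"]}

```bash
ls; mkdir -p pics
python3 - <<'E'
from rig import *
import cv2,numpy as np
o=observe();print({k:np.round(v,3).tolist() for k,v in o.items()})
for n in("scene","top","wrist"):
    c=calibration(n);print(n,{k:np.round(v,3).tolist() for k,v in c.items()})
    cv2.imwrite(f"pics/{n}0.png",grab_frame(n))
print(r.grasp_offset)
E
```

```text
pics
{'clock': 0.0, 'qpos': [1.154, 0.69, -0.195, 1.566, 0.157, 0.902, -0.215], 'joint_vel': [0.0, -0.002, -0.001, -0.001, 0.002, -0.001, 0.002], 'joint_torque': [-0.001, -52.758, -1.267, -15.343, -0.053, 0.007, 0.0], 'eef_pos': [0.272, -0.562, 0.238], 'tool_rot': [-3.14, 0.0, 0.451], 'wrist_force': [0.468, 0.513, 0.242], 'moment': [-0.042, -0.051, -0.014], 'gripper_force': 0.0, 'opening': 1.002}
scene {'K': [[453.708, 0.0, 321.692], [0.0, 453.708, 202.033], [0.0, 0.0, 1.0]], 'eye': [1.604, -0.742, 0.879], 'rotation': [-2.098, 0.021, 0.992]}
top {'K': [[421.066, 0.0, 322.124], [0.0, 421.066, 198.55], [0.0, 0.0, 1.0]], 'eye': [0.445, -0.025, 1.366], 'rotation': [-3.062, -0.001, -1.601]}
wrist {'K': [[314.305, 0.0, 321.365], [0.0, 314.305, 198.836], [0.0, 0.0, 1.0]], 'T_tool_cam': [[-0.001, -0.946, -0.323, 0.085], [1.0, -0.001, -0.001, -0.0], [0.0, -0.323, 0.946, -0.146], [0.0, 0.0, 0.0, 1.0]]}
0.0187
```

View pics/top0.png

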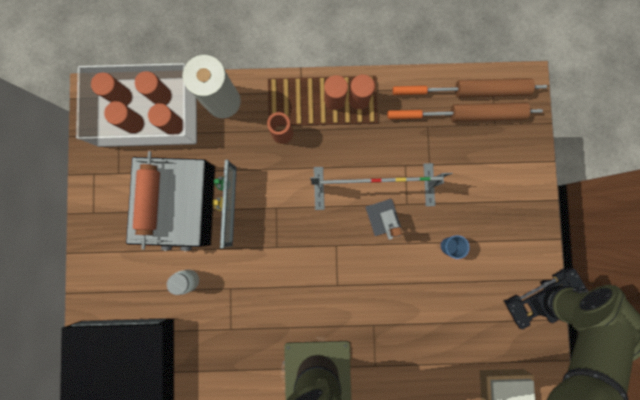

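View pics/scene0.png

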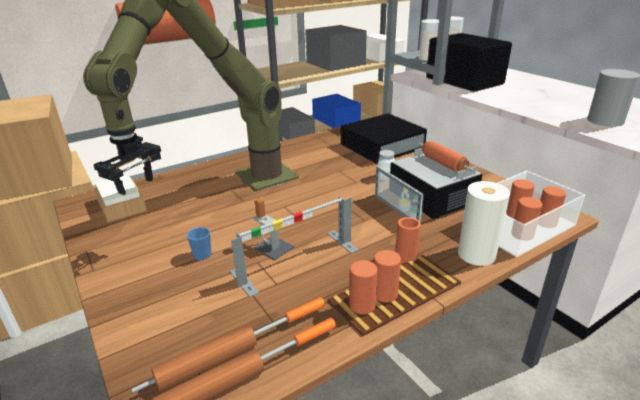

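The top view shows the gap at about (222,205) with green and yellow patches in it. The rail runs (318,181)–(432,179), with the red, yellow and green bands at columns 375, 402 and 425. The bracket and hook are near (388,220), the cup at (456,247) and the jar at (182,283). In the scene view, the rail's bands are at (255,231), (278,223) and (298,216).

```bash
cat > h.py <<'E'
import cv2,numpy as np
from rig import *
from scipy.spatial.transform import Rotation as R
def cam(n,o=None):
    c=calibration(n);K=np.array(c["K"])
    if n=="wrist":
        o=o or observe();T=np.eye(4);T[:3,:3]=R.from_euler("xyz",o["tool_rot"]).as_matrix();T[:3,3]=o["eef_pos"]
        T=T@np.array(c["T_tool_cam"]);return K,T[:3,3],T[:3,:3]
    return K,np.array(c["eye"]),R.from_euler("xyz",c["rotation"]).as_matrix()
def plane(C,uv,z):
    K,e,M=C;d=M@np.linalg.solve(K,[uv[0],uv[1],1]);return e+d*(z-e[2])/d[2]
def proj(C,P):
    K,e,M=C;p=K@(M.T@(np.asarray(P)-e));return p[:2]/p[2]
def tri(C1,a,C2,b):
    A=[];y=[]
    for C,uv in((C1,a),(C2,b)):
        K,e,M=C;d=M@np.linalg.solve(K,[uv[0],uv[1],1]);d/=np.linalg.norm(d);Q=np.eye(3)-np.outer(d,d);A.append(Q);y.append(Q@e)
    s=np.linalg.lstsq(np.vstack(A),np.hstack(y),rcond=None);return s[0],s[1]
RNG={"red":[(0,150,90),(6,255,255)],"yellow":[(22,140,110),(34,255,255)],"green":[(45,110,50),(85,255,255)],"blue":[(100,120,40),(125,255,255)]}
def blobs(im,c,roi=None,amin=4):
    m=cv2.inRange(cv2.cvtColor(im,cv2.COLOR_BGR2HSV),*map(np.array,RNG[c]))
    if roi:
        k=np.zeros_like(m);k[roi[1]:roi[3],roi[0]:roi[2]]=255;m&=k
    n,l,s,ce=cv2.connectedComponentsWithStats(m)
    return [(s[i][:5].tolist(),np.round(ce[i],1).tolist()) for i in range(1,n) if s[i][4]>=amin]
E
python3 - <<'E'
from h import *
t=cv2.imread("pics/top0.png");s=cv2.imread("pics/scene0.png")
for n,im in(("top",t),("scene",s)):
    for c in RNG: print(n,c,[b for b in blobs(im,c) ][:14])
C=cam("top")
print("base",proj(C,[0,0,0]))
a=cv2.resize(t[140:260,110:260],None,fx=5,fy=5,interpolation=cv2.INTER_CUBIC)[:600]
cv2.imwrite("pics/ca.png",a)
b=cv2.resize(t[150:260,300:470],None,fx=4.7,fy=4.7,interpolation=cv2.INTER_CUBIC)
d=cv2.resize(s[180:300,220:450],None,fx=3.4,fy=3.4,interpolation=cv2.INTER_CUBIC)
cv2.imwrite("pics/cb.png",b);cv2.imwrite("pics/cd.png",d)
E
```

```text
top red [([372, 178, 9, 4, 33], [376.1, 179.6])]
top yellow [([397, 178, 8, 3, 24], [400.5, 179.0]), ([213, 199, 8, 8, 34], [216.3, 202.5])]
top green [([213, 179, 10, 6, 35], [217.2, 181.2]), ([421, 178, 8, 2, 16], [424.5, 178.5])]
top blue []
scene red [([294, 212, 9, 10, 66], [297.9, 216.5])]
scene yellow [([274, 219, 8, 10, 67], [277.7, 223.9])]
scene green [([274, 17, 3, 7, 20], [275.0, 20.2]), ([243, 19, 24, 9, 169], [254.2, 23.0]), ([235, 22, 2, 7, 12], [235.4, 25.4]), ([252, 227, 9, 10, 69], [255.8, 231.9])]
scene blue [([313, 94, 48, 34, 1230], [336.0, 110.3]), ([188, 229, 22, 30, 478], [199.8, 242.7])]
base [317.82247001 374.12228121]
```

View pics/ca.png

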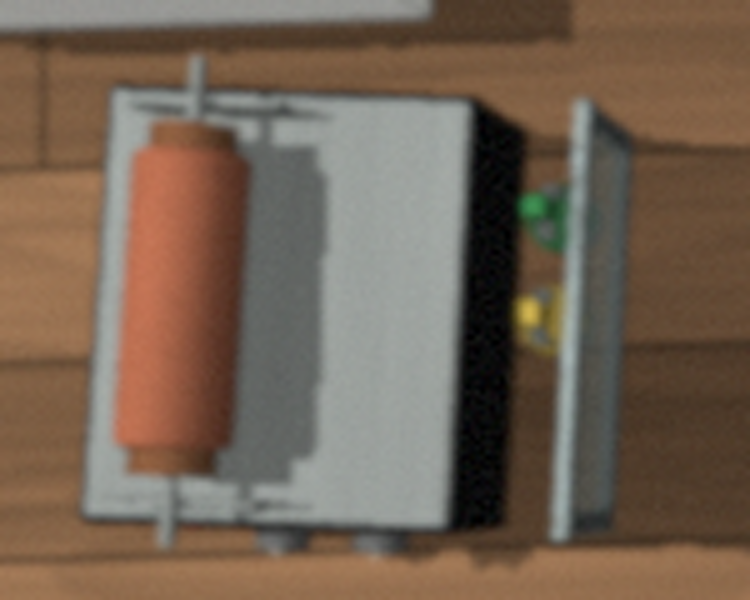

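View pics/cb.png

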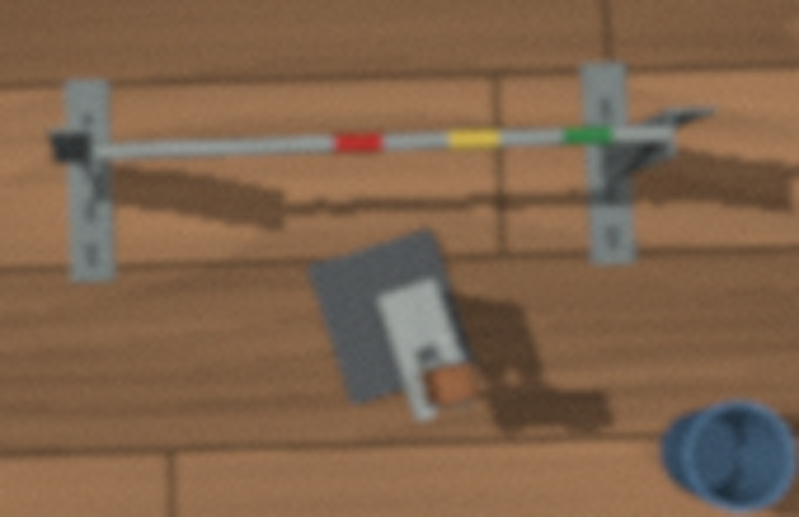

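View pics/cd.png

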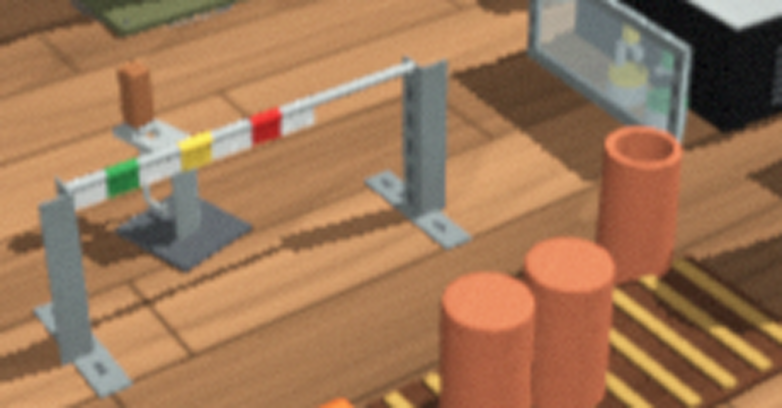

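The crops show the yellow (crop 528,312) and green (535,208) blocks in the gap, with no red one visible. The keeper strip is white, so the open stretch is at the rail's left (+y) end. The bracket's foot plate corners are at crop (310,265), (428,232), (472,362) and (355,402), and the hook handle is at (450,382).

Run:
```python
from h import *
C=cam("top");S=cam("scene")
f=lambda n,uv,z:print(n,np.round(plane(C,uv,z),4))
for n,a,b in(("red",(376.1,179.6),(297.9,216.5)),("yel",(400.5,179),(277.7,223.9)),("grn",(424.5,178.5),(255.8,231.9))):
    f(n+" top",a,.165);print("tri",np.round(tri(C,a,S,b)[0],4),tri(C,a,S,b)[1])
q=lambda u,v:(300+u/4.7,150+v/4.7)
f("railL",q(95,151),.165);f("railR",q(670,134),.165)
P=[plane(C,q(*p),.006) for p in((310,265),(428,232),(472,362),(355,402))]
print("plate",np.round(P,4))
f("handle top",q(452,383),.166)
g=lambda u,v:(110+u/5,140+v/5)
G=[plane(C,g(583,100),.13),plane(C,g(560,540),.13)];H=[plane(C,g(472,98),.133),plane(C,g(450,527),.133)]
print("guard",np.round(G,4),"box",np.round(H,4))
f("grn blk",(217.2,181.2),.097);f("grn blk",g(535,208),.097);f("yel blk",g(528,312),.097)
f("cup",(456,247),.085);f("jar",(182,283),.11)
o=observe();print(o["tool_rot"])
```

```text
red top [ 0.5908 -0.186   0.165 ]
tri [ 0.5922 -0.1856  0.1591] [3.8496502e-06]
yel top [ 0.5905 -0.2562  0.165 ]
tri [ 0.5923 -0.2553  0.1589] [1.06313463e-05]
grn top [ 0.5899 -0.3251  0.165 ]
tri [ 0.5916 -0.3254  0.1575] [6.77333389e-06]
railL [ 0.5883 -0.0254  0.165 ]
railR [ 0.5883 -0.377   0.165 ]
plate [[ 0.5239 -0.171   0.006 ]
 [ 0.5442 -0.2532  0.006 ]
 [ 0.454  -0.2795  0.006 ]
 [ 0.4291 -0.1983  0.006 ]]
handle top [ 0.4407 -0.237   0.166 ]
guard [[0.6667 0.2501 0.13  ]
 [0.4077 0.2665 0.13  ]] box [[0.6693 0.315  0.133 ]
 [0.4172 0.3297 0.133 ]]
grn blk [0.6085 0.2867 0.097 ]
grn blk [0.6073 0.2873 0.097 ]
yel blk [0.5442 0.2921 0.097 ]
cup [ 0.3883 -0.4301  0.085 ]
jar [0.3082 0.39   0.11  ]
[-3.14022107e+00  9.48584519e-05  4.50924381e-01]
```

>>> {"fn": "drive_tool", "kwargs": {
  "dr": [
    [0, 0, -0.027],
    [0, 0, -0.027],
    [0, 0, -0.027],
    [0, 0, -0.027]
  ],
  "translation": [
    [0.5, 1, 0.35],
    [0.5, 1, 0.35],
    [0.5, 1, 0.35],
    [0.5, 1, 0.35]
  ],
  "fingers": [1, 1, 1, 1]
}}

```text
clock: 0.55
eef_pos: [0.337, -0.4372, 0.2824]
tool_rot: [-3.141, -0.004, 0.291]
wrist_force: [0.3, -0.0, 0.6]
opening: 1.001
gripper_force: 0.0
```

>>> {"fn": "drive_tool", "kwargs": {
  "dr": [
    [0, 0, 0],
    [0, 0, 0],
    [0, 0, 0],
    [0, 0, 0]
  ],
  "translation": [
    [0.5, 1, 0],
    [0.5, 1, 0],
    [0.5, 1, 0],
    [0.5, 1, 0]
  ],
  "fingers": [1, 1, 1, 1]
}}

```text
clock: 0.95
eef_pos: [0.3951, -0.3176, 0.2807]
tool_rot: [-3.139, -0.002, 0.29]
wrist_force: [0.0, -0.6, 0.2]
opening: 0.996
gripper_force: 0.0
```

>>> {"fn": "drive_tool", "kwargs": {
  "dr": [
    [0, 0, 0],
    [0, 0, 0],
    [0, 0, 0],
    [0, 0, 0]
  ],
  "translation": [
    [0.41, 0.71, 0],
    [0.41, 0.71, 0],
    [0.41, 0.71, 0],
    [0.41, 0.71, 0]
  ],
  "fingers": [0.3, 0.3, 0.3, 0.3]
}}

```text
clock: 1.35
eef_pos: [0.4417, -0.2375, 0.2805]
tool_rot: [3.141, 0.001, 0.283]
wrist_force: [-0.6, -0.3, 0.7]
opening: 0.666
gripper_force: 0.0
```

Run:
```python
from h import *
S=cam("scene");y=0.282;s=np.array([.441,-.238,.1])
k=lambda P:np.round((proj(S,P)-[220,180])*3.4)
print("rod bottom",k(s-[0,0,.085]),"rod collar",k(s))
for d in(0,90,180,270):
    a=y+np.radians(d);print(d,k(s+[.03*np.cos(a),.03*np.sin(a),-.085]))
o=observe();im=grab_frame("wrist");cv2.imwrite("pics/w1.png",im);W=cam("wrist",o)
print(np.round(o["eef_pos"],4),np.round(o["tool_rot"],3))
print("expect handle top",proj(W,[.441,-.238,.166]),"seat",proj(W,s))
```

```text
rod bottom [146. 198.] rod collar [139. 124.]
0 [167. 209.]
90 [168. 184.]
180 [126. 187.]
270 [123. 212.]
[ 0.4417 -0.2375  0.2805] [3.141e+00 1.000e-03 2.830e-01]
expect handle top [321.94695867 194.52918672] seat [321.83641936 175.37235503]
```

View pics/w1.png

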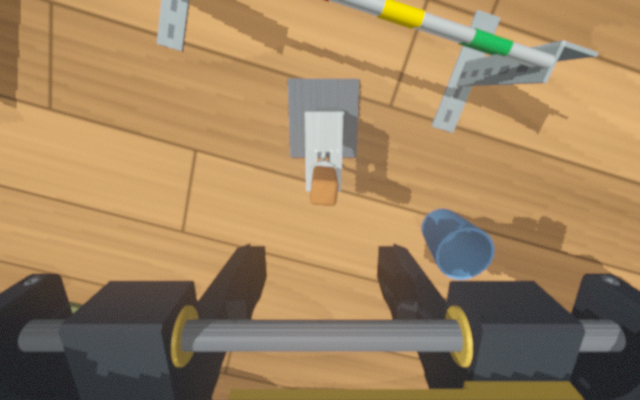

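The picture shows the handle centred at about (323,190), square with the bracket, as expected. The cup is at (460,245). Next I go down and grip the handle.

>>> {"fn": "drive_tool", "kwargs": {
  "dr": [
    [0, 0, 0],
    [0, 0, 0],
    [0, 0, 0]
  ],
  "translation": [
    [0, 0, -0.8],
    [0, 0, -0.8],
    [0, 0, -0.8]
  ],
  "fingers": [0.3, 0.3, 0.3]
}}

```text
clock: 1.7
eef_pos: [0.4367, -0.2382, 0.1803]
tool_rot: [-3.135, 0.01, 0.278]
wrist_force: [-0.8, 0.7, 0.3]
opening: 0.646
gripper_force: 0.0
```

>>> {"fn": "drive_tool", "kwargs": {
  "dr": [
    [0, 0, 0],
    [0, 0, 0],
    [0, 0, 0]
  ],
  "translation": [
    [0, 0, -0.5],
    [0, 0, -0.5],
    [0, 0, -0.5]
  ],
  "fingers": [0.3, 0.3, 0.3]
}}

```text
clock: 2.0
eef_pos: [0.4407, -0.2383, 0.1249]
tool_rot: [-3.141, 0.002, 0.28]
wrist_force: [0.5, -0.1, 1.5]
opening: 0.653
gripper_force: 0.0
```

>>> {"fn": "drive_tool", "kwargs": {
  "dr": [
    [0, 0, 0],
    [0, 0, 0],
    [0, 0, 0],
    [0, 0, 0],
    [0, 0, 0]
  ],
  "translation": [
    [0, 0, 0],
    [0, 0, 0],
    [0, 0, 0],
    [0, 0, 0],
    [0, 0, 0]
  ],
  "fingers": [-1, -1, -1, -1, -1],
  "force": 40
}}

```text
clock: 2.5
eef_pos: [0.4422, -0.2378, 0.1256]
tool_rot: [3.14, -0.002, 0.281]
wrist_force: [0.3, -0.0, 7.1]
opening: 0.27
gripper_force: 39.5
```

>>> {"fn": "drive_tool", "kwargs": {
  "dr": [
    [0, 0, 0],
    [0, 0, 0],
    [0, 0, 0],
    [0, 0, 0],
    [0, 0, 0]
  ],
  "translation": [
    [0, 0, 0.06],
    [0, 0, 0.06],
    [-0.25, -0.073, 0.06],
    [-0.5, -0.145, 0.06],
    [-0.62, -0.18, 0.06]
  ],
  "fingers": [-1, -1, -1, -1, -1]
}}

```text
clock: 3.0
eef_pos: [0.3638, -0.2593, 0.1318]
tool_rot: [-3.14, 0.003, 0.279]
wrist_force: [-0.1, -0.4, -0.8]
opening: 0.272
gripper_force: 39.4
```

>>> {"fn": "drive_tool", "kwargs": {
  "dr": [
    [0, 0, 0],
    [0, 0, 0],
    [0, 0, 0],
    [0, 0, 0],
    [0, 0, 0]
  ],
  "translation": [
    [0, 0, 0],
    [0, 0, 0.4],
    [0, 0, 0.8],
    [0, 0, 1],
    [0, 0, 1]
  ],
  "fingers": [-1, -1, -1, -1, -1]
}}

```text
clock: 3.5
eef_pos: [0.3712, -0.2596, 0.2553]
tool_rot: [3.135, -0.008, 0.283]
wrist_force: [0.9, -0.7, -1.2]
opening: 0.268
gripper_force: 39.4
```

Run:
```python
from h import *
o=observe();im=grab_frame("scene");p=np.array(o["eef_pos"]);S=cam("scene")
u=proj(S,p-[0,0,.06]).astype(int);print(p,o["opening"],o["wrist_force"],u)
k=lambda P:np.round((proj(S,P)-(u-[75,55]))*5)
s=p-[0,0,.025];y=o["tool_rot"][2]
print("collar",k(s),"rodbot",k(s-[0,0,.085]))
for d in(0,90,180,270):
    a=y+np.radians(d);print(d,k(s+[.03*np.cos(a),.03*np.sin(a),-.085]),k(s+[.03*np.cos(a),.03*np.sin(a),-.073]))
cv2.imwrite("pics/s2.png",cv2.resize(im[u[1]-55:u[1]+55,u[0]-75:u[0]+75],None,fx=5,fy=5,interpolation=cv2.INTER_CUBIC))
```

```text
[ 0.37121088 -0.25963513  0.25532986] 0.268140649917046 [ 0.85564273 -0.72415844 -1.17108581] [242 184]
collar [371. 228.] rodbot [385. 343.]
0 [416. 358.] [414. 342.]
90 [420. 326.] [418. 310.]
180 [356. 330.] [354. 314.]
270 [350. 361.] [348. 345.]
```

View pics/s2.png

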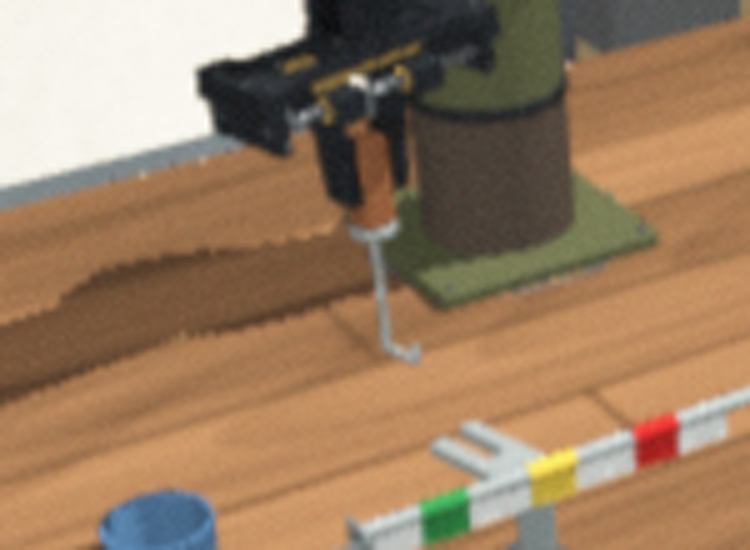

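The picture shows the hook held upright, with the rod bottom at (387,347) and the foot end at (418,355). The foot therefore points along the tool's +x. Now I move over to the gap.

>>> {"fn": "drive_tool", "kwargs": {
  "dr": [
    [0, 0, -0.0544],
    [0, 0, -0.0544],
    [0, 0, -0.0544],
    [0, 0, -0.0544]
  ],
  "translation": [
    [0.15, 1, 0.38],
    [0.15, 1, 0.38],
    [0.15, 1, 0.38],
    [0.15, 1, 0.38]
  ],
  "fingers": [-1, -1, -1, -1]
}}

```text
clock: 3.95
eef_pos: [0.3868, -0.1343, 0.2975]
tool_rot: [-3.14, -0.001, -0.052]
wrist_force: [-0.1, -1.1, -1.6]
opening: 0.275
gripper_force: 39.4
```

>>> {"fn": "drive_tool", "kwargs": {
  "dr": [
    [0, 0, 0],
    [0, 0, 0],
    [0, 0, 0],
    [0, 0, 0]
  ],
  "translation": [
    [0.15, 1, 0],
    [0.15, 1, 0],
    [0.15, 1, 0],
    [0.15, 1, 0]
  ],
  "fingers": [-1, -1, -1, -1]
}}

```text
clock: 4.35
eef_pos: [0.4036, -0.0157, 0.2963]
tool_rot: [-3.14, 0.002, -0.053]
wrist_force: [-0.4, -0.0, -0.6]
opening: 0.268
gripper_force: 39.4
```

>>> {"fn": "drive_tool", "kwargs": {
  "dr": [
    [0, 0, 0],
    [0, 0, 0],
    [0, 0, 0],
    [0, 0, 0]
  ],
  "translation": [
    [0.15, 1, 0],
    [0.15, 1, 0],
    [0.15, 1, 0],
    [0.15, 1, 0]
  ],
  "fingers": [-1, -1, -1, -1]
}}

```text
clock: 4.75
eef_pos: [0.4217, 0.1034, 0.2965]
tool_rot: [-3.141, 0.001, -0.055]
wrist_force: [-0.5, -0.4, -1.1]
opening: 0.27
gripper_force: 39.4
```

>>> {"fn": "drive_tool", "kwargs": {
  "dr": [
    [0, 0, 0],
    [0, 0, 0],
    [0, 0, 0],
    [0, 0, 0]
  ],
  "translation": [
    [0.15, 1, 0],
    [0.15, 1, 0],
    [0.15, 1, 0],
    [0.15, 1, 0]
  ],
  "fingers": [-1, -1, -1, -1]
}}

```text
clock: 5.15
eef_pos: [0.4397, 0.2226, 0.2964]
tool_rot: [-3.141, 0.001, -0.058]
wrist_force: [0.1, 0.2, -1.4]
opening: 0.272
gripper_force: 39.4
```

>>> {"fn": "drive_tool", "kwargs": {
  "dr": [
    [0, 0, 0],
    [0, 0, 0],
    [0, 0, 0],
    [0, 0, 0]
  ],
  "translation": [
    [0.14, 0.54, 0],
    [0.14, 0.54, 0],
    [0.14, 0.54, 0],
    [0.14, 0.54, 0]
  ],
  "fingers": [-1, -1, -1, -1]
}}

```text
clock: 5.55
eef_pos: [0.4563, 0.2823, 0.2966]
tool_rot: [3.138, 0.001, -0.064]
wrist_force: [-0.2, -1.1, -1.0]
opening: 0.268
gripper_force: 39.4
```

```bash
cat > look.py <<'E'
from h import *
import sys
o=observe();im=grab_frame("wrist");cv2.imwrite(f"pics/{sys.argv[1]}.png",im);W=cam("wrist",o)
print(np.round(o["eef_pos"],4),np.round(o["tool_rot"],3),round(o["opening"],3),np.round(o["wrist_force"],1))
for c in("red","yellow","green"):
    for b in blobs(im,c,amin=25):print(c,b)
E
python3 look.py w2
```

```text
[0.4563 0.2823 0.2966] [ 3.138e+00  1.000e-03 -6.400e-02] 0.268 [-0.2 -1.1 -1. ]
yellow ([289, 69, 36, 38, 880], [306.9, 87.5])
yellow ([386, 307, 15, 60, 357], [395.0, 336.0])
yellow ([242, 313, 11, 53, 238], [246.5, 343.7])
yellow ([153, 382, 354, 18, 4013], [355.0, 392.8])
green ([289, 8, 36, 41, 1010], [306.7, 26.7])
```

View pics/w2.png

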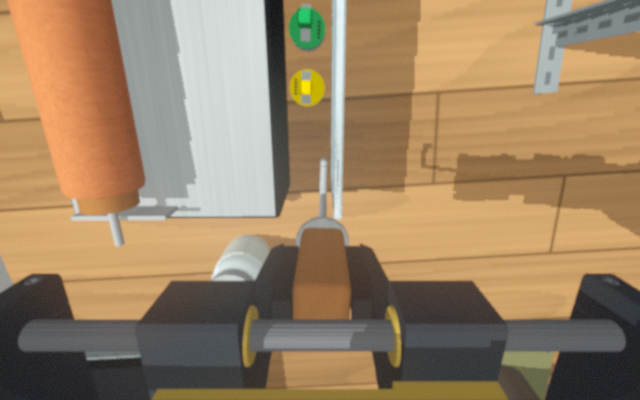

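The picture shows the yellow lid at (307,87) and the green one at (307,27), both between hot box and guard, with no red. The strap direction is unclear, so I move closer and look again.

>>> {"fn": "drive_tool", "kwargs": {
  "dr": [
    [0, 0, 0],
    [0, 0, 0],
    [0, 0, 0],
    [0, 0, 0]
  ],
  "translation": [
    [0.33, 0.09, -0.37],
    [0.33, 0.09, -0.37],
    [0.33, 0.09, -0.37],
    [0.33, 0.09, -0.37]
  ],
  "fingers": [-1, -1, -1, -1]
}}

```text
clock: 6.0
eef_pos: [0.4951, 0.2953, 0.2535]
tool_rot: [3.141, 0.001, -0.062]
wrist_force: [-0.1, -0.0, -0.8]
opening: 0.268
gripper_force: 39.4
```

```bash
python3 look.py w3
python3 - <<'E'
import cv2
im=cv2.imread("pics/w3.png");cv2.imwrite("pics/w3c.png",cv2.resize(im[0:250,220:420],None,fx=2.4,fy=2.4,interpolation=cv2.INTER_CUBIC))
E
```

```text
[0.4951 0.2953 0.2535] [ 3.141e+00  1.000e-03 -6.200e-02] 0.268 [-0.1 -0.  -0.8]
yellow ([301, 103, 39, 38, 1005], [319.9, 122.4])
yellow ([387, 307, 14, 59, 333], [395.2, 337.0])
yellow ([243, 314, 11, 52, 229], [246.4, 344.2])
yellow ([154, 382, 352, 18, 3970], [356.3, 392.7])
green ([301, 40, 40, 41, 1051], [320.6, 59.0])
```

View pics/w3c.png

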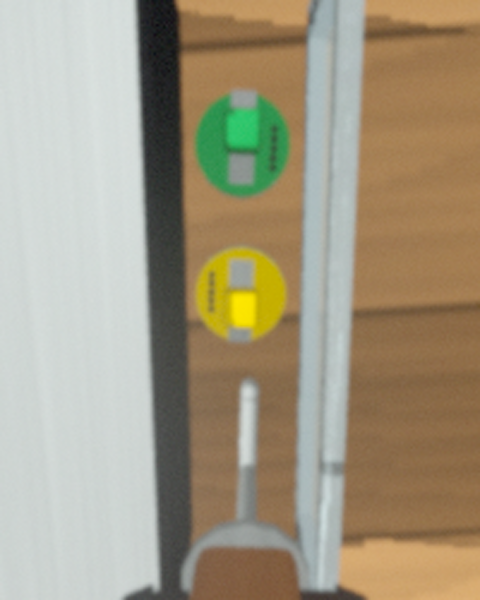

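The crop shows the yellow lid at (242,295) and the green lid at (242,145), each about 44 mm across as it should be. Both straps run along the gap, so the foot must lie across the gap and enter through the mouth. I need to know which way each mouth faces, so I check the original side view through the clear panel.

Run:
```python
from h import *
S=cam("scene")
ims=[grab_frame("scene").astype(float) for _ in range(4)]
im=np.mean(ims,0).astype(np.uint8)
x0,y0=380,160
cv2.imwrite("pics/s3.png",cv2.resize(im[y0:y0+50,x0:x0+65],None,fx=12,fy=12,interpolation=cv2.INTER_CUBIC))
k=lambda P:np.round((proj(S,P)-[x0,y0])*12).tolist()
for n,c in(("y",[.544,.292]),("g",[.608,.2875])):
    g=np.array([.998,-.06,0])
    P=lambda a,z:k(np.array([*c,z])+a*g)
    print(n,"lid",P(0,.032),"blk top",P(0,.097),"+x crown,mid,lid",P(.015,.061),P(.015,.054),P(.015,.032),"-x",P(-.015,.061),P(-.015,.054),P(-.015,.032))
```

```text
y lid [284.0, 486.0] blk top [299.0, 300.0] +x crown,mid,lid [322.0, 425.0] [320.0, 445.0] [315.0, 507.0] -x [260.0, 384.0] [258.0, 404.0] [254.0, 466.0]
g lid [418.0, 578.0] blk top [436.0, 388.0] +x crown,mid,lid [459.0, 516.0] [457.0, 537.0] [451.0, 600.0] -x [393.0, 473.0] [391.0, 493.0] [386.0, 556.0]
```

View pics/s3.png

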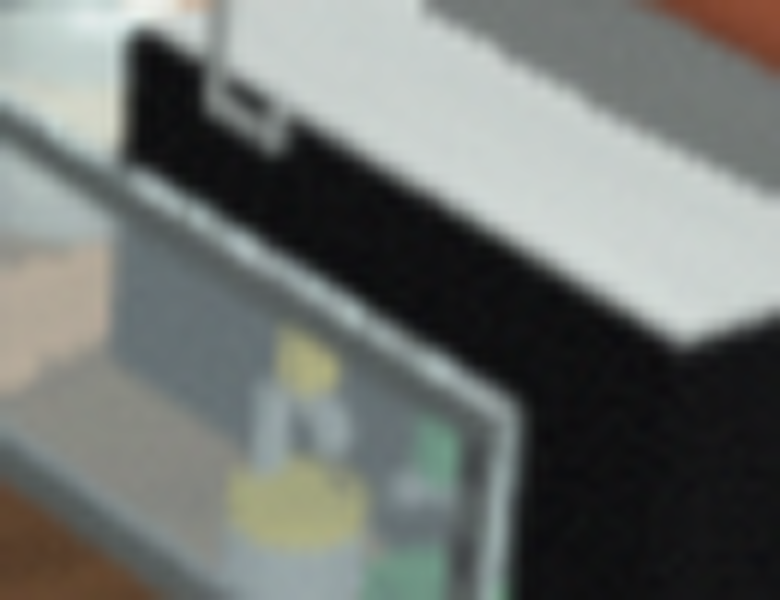

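The picture shows the yellow shaker's stem on the left (262,395–465), which is the -x side, with a short free tip at (340,430). The yellow mouth faces +x. Green's lid marking is on the opposite side, so its mouth should face -x.

Run:
```python
from h import *
o=observe();W=cam("wrist",o);print(np.round(o["eef_pos"],4),np.round(o["qpos"],2),o["tool_rot"][2])
for n,p in(("yel lid",(320,122)),("grn lid",(320.5,60.5)),("yel strap",(320.5,125.5)),("grn strap",(320.7,57.5))):
    print(n,np.round(plane(W,p,.066 if "strap" in n else .032),4))
# walls: box top edge & guard inner edge at crop rows -> gap centre line
for v in(60,122):
    pass
q=lambda u,v:(220+u/2.4,v/2.4)
print("box edge",[np.round(plane(W,q(*p),.133),4) for p in((137,10),(160,560))],"guard in",[np.round(plane(W,q(*p),.13),4) for p in((335,10),(318,560))])
print("foot tip seen",q(249,385),"pred",proj(W,np.array(o["eef_pos"])+[.03,-.0018,-.098]))
```

```text
[0.4953 0.2967 0.2542] [-0.54  0.6  -0.13  1.7   0.1   0.85 -2.35] -0.06026492671784034
yel lid [0.5469 0.2956 0.032 ]
grn lid [0.6114 0.291  0.032 ]
yel strap [0.5463 0.2949 0.066 ]
grn strap [0.6111 0.2907 0.066 ]
box edge [array([0.643, 0.321, 0.133]), array([0.4564, 0.3319, 0.133 ])] guard in [array([0.6399, 0.2594, 0.13  ]), array([0.4513, 0.2703, 0.13  ])]
foot tip seen (323.75, 160.41666666666669) pred [321.72780845 164.15282986]
```

>>> {"fn": "drive_tool", "kwargs": {
  "dr": [
    [0, 0, 0.11],
    [0, 0, 0.11],
    [0, 0, 0.11],
    [0, 0, 0.11],
    [0, 0, 0.11]
  ],
  "translation": [
    [0.69, -0.165, 0],
    [0.69, -0.165, 0],
    [0.69, -0.165, 0],
    [0.69, -0.165, 0],
    [0.69, -0.165, 0]
  ],
  "fingers": [-1, -1, -1, -1, -1]
}}

```text
clock: 6.75
eef_pos: [0.5784, 0.2766, 0.2535]
tool_rot: [-3.142, -0.0, 0.635]
wrist_force: [-0.8, 0.2, -1.6]
opening: 0.269
gripper_force: 39.5
```

>>> {"fn": "drive_tool", "kwargs": {
  "dr": [
    [0, 0, 0.11],
    [0, 0, 0.11],
    [0, 0, 0.11],
    [0, 0, 0.11],
    [0, 0, 0.11]
  ],
  "translation": [
    [0, 0, 0],
    [0, 0, 0],
    [0, 0, 0],
    [0, 0, 0],
    [0, 0, 0]
  ],
  "fingers": [-1, -1, -1, -1, -1]
}}

```text
clock: 7.25
eef_pos: [0.5783, 0.2767, 0.2537]
tool_rot: [3.141, -0.0, 1.327]
wrist_force: [0.2, -0.2, -1.6]
opening: 0.268
gripper_force: 39.5
```

>>> {"fn": "drive_tool", "kwargs": {
  "dr": [
    [0, 0, 0.03],
    [0, 0, 0.03],
    [0, 0, 0.03],
    [0, 0, 0.03],
    [0, 0, 0.03]
  ],
  "translation": [
    [0, 0, 0],
    [0, 0, 0],
    [0, 0, 0],
    [0, 0, 0],
    [0, 0, 0]
  ],
  "fingers": [-1, -1, -1, -1, -1]
}}

```text
clock: 7.75
eef_pos: [0.5783, 0.2768, 0.2534]
tool_rot: [3.141, 0.0, 1.509]
wrist_force: [-0.3, -0.0, -1.1]
opening: 0.27
gripper_force: 39.5
```

```bash
python3 look.py w4
python3 - <<'E'
from h import *
o=observe();W=cam("wrist",o);p=np.array(o["eef_pos"]);y=o["tool_rot"][2];print(np.round(p,4),y)
f=lambda a,z:np.round(proj(W,p+[a*np.cos(y),a*np.sin(y),z])).tolist()
print("rodbot",f(0,-.11),"tip",f(.03,-.098))
for n,c in(("y",[.5465,.294]),("g",[.611,.2895])):print(n,"lid",np.round(proj(W,[*c,.032])),"blk",np.round(proj(W,[*c,.097])))
E
python3 - <<'E'
import cv2
im=cv2.imread("pics/w4.png");cv2.imwrite("pics/w4c.png",cv2.resize(im[60:310,170:470],None,fx=2,fy=2,interpolation=cv2.INTER_CUBIC))
E
```

```text
[0.5783 0.2768 0.2534] [3.141 0.    1.509] 0.27 [-0.3 -0.  -1.1]
yellow ([275, 144, 37, 29, 648], [292.8, 156.0])
yellow ([491, 253, 108, 13, 646], [549.9, 259.0])
yellow ([510, 278, 71, 11, 421], [549.7, 283.3])
yellow ([527, 302, 47, 9, 330], [550.9, 306.0])
yellow ([243, 306, 14, 30, 140], [247.9, 320.2])
yellow ([389, 318, 12, 48, 219], [396.5, 345.3])
yellow ([243, 337, 11, 30, 173], [246.3, 352.9])
yellow ([154, 381, 354, 19, 3998], [357.7, 392.4])
green ([332, 144, 33, 15, 278], [347.3, 149.4])
green ([341, 160, 20, 14, 181], [352.8, 166.8])
[0.5783 0.2768 0.2533] 1.5096306050527302
rodbot [321.0, 196.0] tip [321.0, 164.0]
y lid [294. 154.] blk [288. 166.]
g lid [348. 154.] blk [354. 167.]
```

View pics/w4c.png

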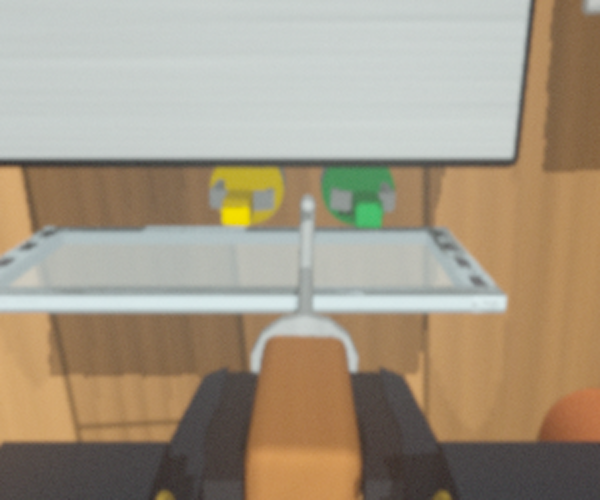

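The picture shows stems on the outer sides at crop (217,195) and (387,195), so both mouths face each other. The foot tip at (308,202) is midway between them. I go down, move under the yellow crown and lift.

>>> {"fn": "drive_tool", "kwargs": {
  "dr": [
    [0, 0, 0],
    [0, 0, 0],
    [0, 0, 0],
    [0, 0, 0],
    [0, 0, 0]
  ],
  "translation": [
    [0, 0, -0.3],
    [0, 0, -0.6],
    [0, 0, -0.835],
    [0, 0, -0.835],
    [0, 0, -0.835]
  ],
  "fingers": [-1, -1, -1, -1, -1]
}}

```text
clock: 8.3
eef_pos: [0.5783, 0.2771, 0.1534]
tool_rot: [-3.141, 0.0, 1.51]
wrist_force: [0.3, 0.0, -0.1]
opening: 0.265
gripper_force: 40.0
```

>>> {"fn": "drive_tool", "kwargs": {
  "dr": [
    [0, 0, 0],
    [0, 0, 0],
    [0, 0, 0],
    [0, 0, 0],
    [0, 0, 0]
  ],
  "translation": [
    [-0.08, 0.005, 0],
    [-0.16, 0.01, 0],
    [-0.24, 0.015, 0],
    [-0.287, 0.017, 0],
    [-0.287, 0.017, 0]
  ],
  "fingers": [-1, -1, -1, -1, -1]
}}

```text
clock: 8.8
eef_pos: [0.5427, 0.2792, 0.1535]
tool_rot: [-3.142, 0.0, 1.512]
wrist_force: [0.3, -0.5, -0.4]
opening: 0.268
gripper_force: 40.0
```

>>> {"fn": "drive_tool", "kwargs": {
  "dr": [
    [0, 0, 0],
    [0, 0, 0],
    [0, 0, 0],
    [0, 0, 0],
    [0, 0, 0]
  ],
  "translation": [
    [0, 0, 0.06],
    [0, 0, 0.12],
    [0, 0, 0.2],
    [0, 0, 0.3],
    [0, 0, 0.3]
  ],
  "fingers": [-1, -1, -1, -1, -1]
}}

```text
clock: 9.3
eef_pos: [0.545, 0.2797, 0.1911]
tool_rot: [3.139, -0.002, 1.51]
wrist_force: [0.4, -0.5, -2.1]
opening: 0.269
gripper_force: 40.0
```

```bash
python3 look.py w5
python3 - <<'E'
from h import *
o=observe();W=cam("wrist",o);p=np.array(o["eef_pos"])
im=cv2.imread("pics/w5.png")
# expected lid position if hanging: foot z = tcp-.1106 ; crown at foot+3
zc=p[2]-.1106+.003
for n,c in(("y hang",[p[0]+.0025,.294,zc-.066+.032]),("y stays",[.5465,.294,.032])):print(n,np.round(proj(W,c)))
print(o["wrist_force"])
E
```

```text
[0.545  0.2797 0.1911] [ 3.139e+00 -2.000e-03  1.510e+00] 0.269 [ 0.4 -0.5 -2.1]
yellow ([297, 159, 47, 40, 885], [321.6, 176.4])
yellow ([631, 280, 9, 10, 49], [636.2, 284.1])
yellow ([543, 284, 35, 10, 194], [559.9, 288.5])
yellow ([242, 306, 14, 61, 329], [246.9, 338.1])
yellow ([391, 315, 10, 52, 255], [396.6, 342.3])
yellow ([155, 381, 351, 19, 3771], [357.4, 392.3])
yellow ([523, 384, 17, 8, 117], [530.7, 387.9])
green ([366, 160, 41, 24, 359], [383.2, 165.9])
green ([394, 177, 17, 17, 251], [402.3, 185.0])
green ([377, 184, 12, 4, 37], [382.9, 185.2])
y hang [323. 170.]
y stays [322. 166.]
[-0.02170192  0.53311627 -1.6529765 ]
```

It is hanging on the hook: about 1 N more, and the lid has risen. I lift it clear, carry it over the guard and set it down.

>>> {"fn": "drive_tool", "kwargs": {
  "dr": [
    [0, 0, 0],
    [0, 0, 0],
    [0, 0, 0],
    [0, 0, 0],
    [0, 0, 0]
  ],
  "translation": [
    [0, 0, 0.15],
    [0, 0, 0.35],
    [0, 0, 0.55],
    [0, 0, 0.7],
    [0, 0, 0.7]
  ],
  "fingers": [-1, -1, -1, -1, -1]
}}

```text
clock: 9.85
eef_pos: [0.5449, 0.2798, 0.2751]
tool_rot: [3.138, -0.003, 1.51]
wrist_force: [0.1, -0.6, -1.4]
opening: 0.269
gripper_force: 40.0
```

>>> {"fn": "drive_tool", "kwargs": {
  "dr": [
    [0, 0, 0],
    [0, 0, 0],
    [0, 0, 0],
    [0, 0, 0],
    [0, 0, 0]
  ],
  "translation": [
    [0, 0, 0.15],
    [0, 0, 0.35],
    [0, 0, 0.55],
    [0, 0, 0.7],
    [0, 0, 0.7]
  ],
  "fingers": [-1, -1, -1, -1, -1]
}}

```text
clock: 10.35
eef_pos: [0.5445, 0.2795, 0.358]
tool_rot: [3.139, -0.002, 1.51]
wrist_force: [-0.6, 0.5, -3.2]
opening: 0.269
gripper_force: 40.0
```

>>> {"fn": "drive_tool", "kwargs": {
  "dr": [
    [0, 0, 0],
    [0, 0, 0],
    [0, 0, 0],
    [0, 0, 0],
    [0, 0, 0]
  ],
  "translation": [
    [-0.04, -0.06, 0],
    [-0.1, -0.18, 0],
    [-0.18, -0.33, 0],
    [-0.28, -0.5, 0],
    [-0.38, -0.68, 0]
  ],
  "fingers": [-1, -1, -1, -1, -1]
}}

```text
clock: 10.85
eef_pos: [0.4966, 0.1953, 0.3547]
tool_rot: [-3.138, 0.002, 1.51]
wrist_force: [0.4, -0.4, -1.6]
opening: 0.265
gripper_force: 40.0
```

>>> {"fn": "drive_tool", "kwargs": {
  "dr": [
    [0, 0, 0],
    [0, 0, 0],
    [0, 0, 0],
    [0, 0, 0],
    [0, 0, 0]
  ],
  "translation": [
    [-0.1, -0.18, 0],
    [-0.2, -0.36, 0],
    [-0.3, -0.54, 0],
    [-0.37, -0.68, 0],
    [-0.43, -0.78, 0]
  ],
  "fingers": [-1, -1, -1, -1, -1]
}}

```text
clock: 11.35
eef_pos: [0.4448, 0.1011, 0.3553]
tool_rot: [-3.138, 0.002, 1.509]
wrist_force: [0.3, 0.3, -2.4]
opening: 0.266
gripper_force: 40.0
```

>>> {"fn": "drive_tool", "kwargs": {
  "dr": [
    [0, 0, 0],
    [0, 0, 0],
    [0, 0, 0],
    [0, 0, 0],
    [0, 0, 0]
  ],
  "translation": [
    [0, 0, 0],
    [0, 0, -0.1],
    [0, 0, -0.3],
    [0, 0, -0.55],
    [0, 0, -0.75]
  ],
  "fingers": [-1, -1, -1, -1, -1]
}}

```text
clock: 11.85
eef_pos: [0.4465, 0.1045, 0.2653]
tool_rot: [-3.141, -0.001, 1.511]
wrist_force: [0.5, -0.4, -2.2]
opening: 0.264
gripper_force: 40.0
```

```bash
python3 look.py w6
```

```text
[0.4465 0.1045 0.2653] [-3.141e+00 -1.000e-03  1.511e+00] 0.264 [ 0.5 -0.4 -2.2]
yellow ([621, 126, 19, 5, 46], [632.3, 127.7])
yellow ([297, 150, 48, 49, 1288], [320.8, 172.1])
yellow ([592, 190, 18, 8, 89], [599.0, 193.9])
yellow ([586, 213, 54, 12, 463], [612.6, 218.7])
yellow ([580, 239, 60, 12, 476], [609.3, 244.4])
yellow ([574, 266, 31, 9, 232], [588.7, 269.8])
yellow ([569, 290, 9, 8, 56], [572.9, 293.5])
yellow ([242, 307, 15, 60, 309], [247.2, 338.4])
yellow ([390, 310, 12, 57, 297], [396.1, 340.6])
yellow ([564, 312, 7, 7, 36], [567.0, 315.2])
yellow ([153, 381, 353, 19, 4024], [354.9, 392.5])
```

>>> {"fn": "drive_tool", "kwargs": {
  "dr": [
    [0, 0, 0],
    [0, 0, 0],
    [0, 0, 0],
    [0, 0, 0],
    [0, 0, 0]
  ],
  "translation": [
    [0, 0, -0.15],
    [0, 0, -0.35],
    [0, 0, -0.55],
    [0, 0, -0.65],
    [0, 0, -0.72]
  ],
  "fingers": [-1, -1, -1, -1, -1]
}}

```text
clock: 12.4
eef_pos: [0.4468, 0.1046, 0.1798]
tool_rot: [-3.141, -0.001, 1.511]
wrist_force: [-0.3, 1.0, -2.0]
opening: 0.269
gripper_force: 40.0
```

>>> {"fn": "drive_tool", "kwargs": {
  "dr": [
    [0, 0, 0],
    [0, 0, 0],
    [0, 0, 0],
    [0, 0, 0],
    [0, 0, 0]
  ],
  "translation": [
    [0, 0, -0.03],
    [0, 0, -0.08],
    [0, 0, -0.15],
    [0, 0, -0.21],
    [0, 0, -0.21]
  ],
  "fingers": [-1, -1, -1, -1, -1]
}}

```text
clock: 12.9
eef_pos: [0.4463, 0.1035, 0.1546]
tool_rot: [-3.141, 0.001, 1.51]
wrist_force: [-0.2, -0.2, -0.5]
opening: 0.269
gripper_force: 40.0
```

```bash
python3 look.py w7
python3 - <<'E'
from h import *
o=observe();W=cam("wrist",o);print("lid exp",np.round(proj(W,[.45,.12,.032])),np.round(proj(W,[.45,.12,.097])))
im=cv2.imread("pics/w7.png");cv2.imwrite("pics/w7c.png",cv2.resize(im[80:280,200:440],None,fx=2.5,fy=2.5))
E
```

```text
[0.4463 0.1035 0.1546] [-3.141e+00  1.000e-03  1.510e+00] 0.269 [-0.2 -0.2 -0.5]
yellow ([305, 151, 50, 59, 1518], [331.3, 177.1])
yellow ([242, 307, 15, 60, 321], [247.0, 337.8])
yellow ([389, 307, 13, 60, 319], [396.1, 339.5])
yellow ([153, 381, 353, 19, 3934], [356.8, 392.4])
lid exp [324. 173.] [325. 196.]
```

View pics/w7c.png

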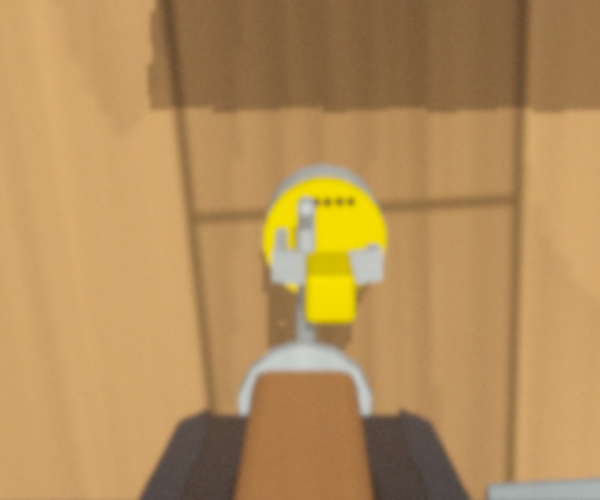

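The picture shows the yellow shaker upright on the counter, stem at left (285,260), with the foot inside its hook next to the stem. I withdraw through the mouth towards +x, then go back for green.

>>> {"fn": "drive_tool", "kwargs": {
  "dr": [
    [0, 0, 0],
    [0, 0, 0],
    [0, 0, 0],
    [0, 0, 0],
    [0, 0, 0]
  ],
  "translation": [
    [0.08, 0, 0],
    [0.18, 0, 0],
    [0.3, 0, 0],
    [0.42, 0, 0],
    [0.42, 0, 0]
  ],
  "fingers": [-1, -1, -1, -1, -1]
}}

```text
clock: 13.45
eef_pos: [0.5, 0.1037, 0.1557]
tool_rot: [3.138, -0.002, 1.508]
wrist_force: [1.1, -0.5, -1.0]
opening: 0.271
gripper_force: 40.0
```

>>> {"fn": "drive_tool", "kwargs": {
  "dr": [
    [0, 0, 0],
    [0, 0, 0],
    [0, 0, 0],
    [0, 0, 0]
  ],
  "translation": [
    [0, 0, 0.3],
    [0, 0, 0.6],
    [0, 0, 0.9],
    [0, 0, 0.9]
  ],
  "fingers": [-1, -1, -1, -1]
}}

```text
clock: 13.85
eef_pos: [0.4992, 0.1051, 0.2676]
tool_rot: [3.133, -0.003, 1.51]
wrist_force: [0.5, 0.7, -0.8]
opening: 0.269
gripper_force: 40.0
```

>>> {"fn": "drive_tool", "kwargs": {
  "dr": [
    [0, 0, 0],
    [0, 0, 0],
    [0, 0, 0],
    [0, 0, 0]
  ],
  "translation": [
    [0.34, 0.72, 0],
    [0.34, 0.72, 0],
    [0.34, 0.72, 0],
    [0.34, 0.72, 0]
  ],
  "fingers": [-1, -1, -1, -1]
}}

```text
clock: 14.25
eef_pos: [0.5369, 0.1908, 0.2623]
tool_rot: [-3.14, 0.001, 1.513]
wrist_force: [-0.4, 0.6, -1.3]
opening: 0.27
gripper_force: 40.0
```

>>> {"fn": "drive_tool", "kwargs": {
  "dr": [
    [0, 0, 0],
    [0, 0, 0],
    [0, 0, 0],
    [0, 0, 0],
    [0, 0, 0]
  ],
  "translation": [
    [0.34, 0.72, -0.04],
    [0.34, 0.72, -0.04],
    [0.34, 0.72, -0.04],
    [0.34, 0.72, -0.04],
    [0.34, 0.72, -0.04]
  ],
  "fingers": [-1, -1, -1, -1, -1]
}}

```text
clock: 14.75
eef_pos: [0.5784, 0.2738, 0.2579]
tool_rot: [-3.141, 0.003, 1.508]
wrist_force: [-0.3, -0.9, -1.5]
opening: 0.269
gripper_force: 40.0
```

```bash
python3 look.py w8;python3 - <<'E'
from h import *
o=observe();W=cam("wrist",o);print("lid exp",np.round(proj(W,[.611,.2895,.032])),np.round(proj(W,[.611,.2895,.097])))
im=grab_frame("top")
for c in("yellow","green"):print(c,blobs(im,c))
C=cam("top");print([np.round(proj(C,P)) for P in([.611,.2895,.097],[.454,.118,.097])])
E
```

```text
[0.5784 0.2738 0.2579] [-3.141e+00  3.000e-03  1.508e+00] 0.269 [-0.3 -0.9 -1.5]
yellow ([490, 249, 108, 13, 621], [549.0, 254.9])
yellow ([223, 266, 33, 16, 402], [238.8, 274.6])
yellow ([508, 274, 76, 11, 441], [551.0, 278.9])
yellow ([527, 297, 49, 10, 345], [551.4, 301.6])
yellow ([243, 306, 14, 61, 324], [247.5, 336.7])
yellow ([387, 313, 14, 53, 249], [395.9, 342.9])
yellow ([550, 360, 6, 6, 28], [552.7, 362.0])
yellow ([153, 381, 353, 19, 3999], [357.6, 392.4])
green ([332, 139, 33, 16, 319], [347.2, 145.1])
green ([340, 156, 21, 13, 178], [352.4, 162.2])
lid exp [348. 150.] [353. 162.]
yellow [([397, 178, 8, 3, 24], [400.5, 179.0]), ([270, 225, 14, 13, 104], [277.1, 230.8])]
green [([213, 179, 10, 6, 35], [217.4, 181.2]), ([421, 178, 8, 2, 16], [424.5, 178.5])]
[array([216., 180.]), array([274., 231.])]
```

>>> {"fn": "drive_tool", "kwargs": {
  "dr": [
    [0, 0, 0],
    [0, 0, 0],
    [0, 0, 0],
    [0, 0, 0],
    [0, 0, 0]
  ],
  "translation": [
    [0, 0.017, -0.3],
    [0, 0.017, -0.6],
    [0, 0.017, -0.87],
    [0, 0.017, -0.87],
    [0, 0.017, -0.87]
  ],
  "fingers": [-1, -1, -1, -1, -1]
}}

```text
clock: 15.35
eef_pos: [0.5787, 0.2776, 0.1547]
tool_rot: [-3.141, 0.001, 1.51]
wrist_force: [-0.5, -0.3, -1.2]
opening: 0.27
gripper_force: 40.0
```

>>> {"fn": "drive_tool", "kwargs": {
  "dr": [
    [0, 0, 0],
    [0, 0, 0],
    [0, 0, 0],
    [0, 0, 0],
    [0, 0, 0]
  ],
  "translation": [
    [0.08, -0.005, 0],
    [0.15, -0.01, 0],
    [0.22, -0.015, 0],
    [0.25, -0.015, 0],
    [0.25, -0.015, 0]
  ],
  "fingers": [-1, -1, -1, -1, -1]
}}

```text
clock: 15.85
eef_pos: [0.6096, 0.2764, 0.1543]
tool_rot: [3.141, -0.0, 1.509]
wrist_force: [0.3, 0.8, -0.1]
opening: 0.272
gripper_force: 40.0
```

>>> {"fn": "drive_tool", "kwargs": {
  "dr": [
    [0, 0, 0],
    [0, 0, 0],
    [0, 0, 0],
    [0, 0, 0],
    [0, 0, 0]
  ],
  "translation": [
    [0, 0, 0.06],
    [0, 0, 0.12],
    [0, 0, 0.2],
    [0, 0, 0.3],
    [0, 0, 0.3]
  ],
  "fingers": [-1, -1, -1, -1, -1]
}}

```text
clock: 16.35
eef_pos: [0.6096, 0.2776, 0.1927]
tool_rot: [3.138, -0.002, 1.51]
wrist_force: [0.1, -0.7, -2.0]
opening: 0.267
gripper_force: 40.0
```

```bash
python3 look.py w9|grep -v yellow;python3 - <<'E'
from h import *
o=observe();W=cam("wrist",o);print("lid still",np.round(proj(W,[.611,.2895,.032])),"lifted",np.round(proj(W,[.611,.2895,.05])),o["wrist_force"])
E
```

```text
[0.6096 0.2776 0.1927] [ 3.138e+00 -2.000e-03  1.510e+00] 0.267 [ 0.1 -0.7 -2. ]
green ([298, 162, 20, 22, 253], [307.1, 169.3])
green ([327, 162, 13, 16, 110], [331.1, 168.4])
green ([319, 179, 20, 24, 391], [328.8, 190.5])
lid still [322. 168.] lifted [322. 173.] [ 0.58393257  0.53115102 -2.06959449]
```

>>> {"fn": "drive_tool", "kwargs": {
  "dr": [
    [0, 0, 0],
    [0, 0, 0],
    [0, 0, 0],
    [0, 0, 0],
    [0, 0, 0]
  ],
  "translation": [
    [0, 0, 0.15],
    [0, 0, 0.35],
    [0, 0, 0.55],
    [0, 0, 0.7],
    [0, 0, 0.7]
  ],
  "fingers": [-1, -1, -1, -1, -1]
}}

```text
clock: 16.9
eef_pos: [0.6097, 0.2777, 0.2766]
tool_rot: [3.138, -0.003, 1.51]
wrist_force: [0.5, -0.1, -2.0]
opening: 0.263
gripper_force: 40.0
```

>>> {"fn": "drive_tool", "kwargs": {
  "dr": [
    [0, 0, 0],
    [0, 0, 0],
    [0, 0, 0],
    [0, 0, 0],
    [0, 0, 0]
  ],
  "translation": [
    [0, 0, 0.15],
    [0, 0, 0.35],
    [0, 0, 0.55],
    [0, 0, 0.7],
    [0, 0, 0.7]
  ],
  "fingers": [-1, -1, -1, -1, -1]
}}

```text
clock: 17.4
eef_pos: [0.6093, 0.2774, 0.3594]
tool_rot: [3.139, -0.002, 1.51]
wrist_force: [0.1, 0.3, -1.9]
opening: 0.267
gripper_force: 40.0
```

>>> {"fn": "drive_tool", "kwargs": {
  "dr": [
    [0, 0, 0],
    [0, 0, 0],
    [0, 0, 0],
    [0, 0, 0],
    [0, 0, 0]
  ],
  "translation": [
    [-0.02, -0.06, 0],
    [-0.06, -0.18, 0],
    [-0.12, -0.33, 0],
    [-0.18, -0.5, 0],
    [-0.24, -0.68, 0]
  ],
  "fingers": [-1, -1, -1, -1, -1]
}}

```text
clock: 17.9
eef_pos: [0.5785, 0.1932, 0.3557]
tool_rot: [-3.138, 0.002, 1.51]
wrist_force: [-0.3, 0.6, -2.3]
opening: 0.268
gripper_force: 40.0
```

>>> {"fn": "drive_tool", "kwargs": {
  "dr": [
    [0, 0, 0],
    [0, 0, 0],
    [0, 0, 0],
    [0, 0, 0],
    [0, 0, 0]
  ],
  "translation": [
    [-0.07, -0.18, 0],
    [-0.13, -0.36, 0],
    [-0.19, -0.54, 0],
    [-0.24, -0.68, 0],
    [-0.28, -0.76, 0]
  ],
  "fingers": [-1, -1, -1, -1, -1]
}}

```text
clock: 18.4
eef_pos: [0.5449, 0.1008, 0.3561]
tool_rot: [-3.138, 0.003, 1.508]
wrist_force: [-0.0, 0.6, -2.4]
opening: 0.27
gripper_force: 40.0
```

>>> {"fn": "drive_tool", "kwargs": {
  "dr": [
    [0, 0, 0],
    [0, 0, 0],
    [0, 0, 0],
    [0, 0, 0],
    [0, 0, 0]
  ],
  "translation": [
    [0, 0, 0],
    [0, 0, -0.1],
    [0, 0, -0.3],
    [0, 0, -0.55],
    [0, 0, -0.75]
  ],
  "fingers": [-1, -1, -1, -1, -1]
}}

```text
clock: 18.9
eef_pos: [0.5456, 0.1051, 0.2657]
tool_rot: [-3.14, -0.001, 1.512]
wrist_force: [0.1, 0.2, -3.0]
opening: 0.273
gripper_force: 40.0
```

>>> {"fn": "drive_tool", "kwargs": {
  "dr": [
    [0, 0, 0],
    [0, 0, 0],
    [0, 0, 0],
    [0, 0, 0],
    [0, 0, 0]
  ],
  "translation": [
    [0, 0, -0.15],
    [0, 0, -0.35],
    [0, 0, -0.55],
    [0, 0, -0.65],
    [0, 0, -0.74]
  ],
  "fingers": [-1, -1, -1, -1, -1]
}}

```text
clock: 19.4
eef_pos: [0.5459, 0.1049, 0.178]
tool_rot: [-3.14, -0.001, 1.512]
wrist_force: [-0.7, 0.0, -2.1]
opening: 0.272
gripper_force: 40.0
```

>>> {"fn": "drive_tool", "kwargs": {
  "dr": [
    [0, 0, 0],
    [0, 0, 0],
    [0, 0, 0],
    [0, 0, 0],
    [0, 0, 0]
  ],
  "translation": [
    [0, 0, -0.03],
    [0, 0, -0.08],
    [0, 0, -0.15],
    [0, 0, -0.21],
    [0, 0, -0.21]
  ],
  "fingers": [-1, -1, -1, -1, -1]
}}

```text
clock: 19.9
eef_pos: [0.5459, 0.1036, 0.1534]
tool_rot: [-3.141, 0.001, 1.51]
wrist_force: [0.7, -0.5, -1.9]
opening: 0.268
gripper_force: 40.0
```

```bash
python3 look.py w10;python3 - <<'E'
from h import *
o=observe();W=cam("wrist",o);print("lid exp",np.round(proj(W,[.55,.12,.032])),np.round(proj(W,[.55,.12,.097])))
C=cam("top");im=grab_frame("top")
for c in("yellow","green"):
    for b in blobs(im,c):print(c,b,np.round(plane(C,b[1],.07),3))
im=cv2.imread("pics/w10.png");cv2.imwrite("pics/w10c.png",cv2.resize(im[60:280,180:440],None,fx=2.5,fy=2.5))
E
```

```text
[0.5459 0.1036 0.1534] [-3.141e+00  1.000e-03  1.510e+00] 0.268 [ 0.7 -0.5 -1.9]
yellow ([604, 144, 36, 10, 202], [626.5, 147.7])
yellow ([177, 158, 66, 61, 2189], [210.6, 187.2])
yellow ([574, 258, 66, 14, 677], [604.8, 264.1])
yellow ([567, 292, 10, 11, 87], [571.7, 297.0])
yellow ([243, 307, 11, 29, 141], [248.1, 319.9])
yellow ([389, 307, 12, 59, 254], [395.8, 339.7])
yellow ([242, 337, 12, 30, 150], [246.3, 354.4])
yellow ([554, 352, 5, 8, 27], [555.9, 355.6])
yellow ([153, 381, 353, 19, 4167], [354.9, 392.5])
green ([287, 150, 48, 58, 1343], [307.9, 175.3])
lid exp [325. 174.] [326. 197.]
yellow ([397, 178, 8, 3, 24], [400.5, 179.0]) [ 0.602 -0.274  0.07 ]
yellow ([270, 232, 4, 5, 11], [271.5, 234.1]) [0.444 0.129 0.07 ]
green ([421, 178, 8, 2, 16], [424.5, 178.5]) [ 0.601 -0.349  0.07 ]
```

View pics/w10c.png

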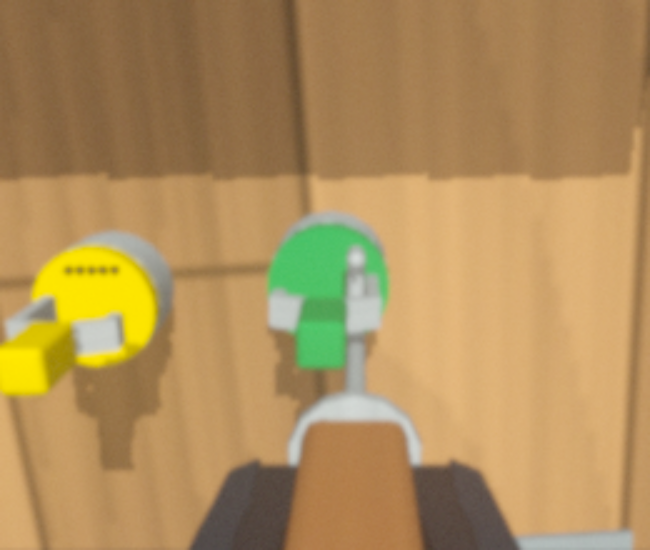

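The picture shows green upright at crop (330,280), stem at right, with the foot inside next to the stem; the mouth is clear to the left. I withdraw towards -x and return the hook to its bracket.

>>> {"fn": "drive_tool", "kwargs": {
  "dr": [
    [0, 0, 0],
    [0, 0, 0],
    [0, 0, 0],
    [0, 0, 0],
    [0, 0, 0]
  ],
  "translation": [
    [-0.08, 0, 0],
    [-0.16, 0, 0],
    [-0.25, 0, 0],
    [-0.335, 0, 0],
    [-0.335, 0, 0]
  ],
  "fingers": [-1, -1, -1, -1, -1]
}}

```text
clock: 20.5
eef_pos: [0.5041, 0.1038, 0.1544]
tool_rot: [-3.14, 0.001, 1.512]
wrist_force: [0.2, 0.1, -1.4]
opening: 0.273
gripper_force: 40.0
```

>>> {"fn": "drive_tool", "kwargs": {
  "dr": [
    [0, 0, 0],
    [0, 0, 0],
    [0, 0, 0],
    [0, 0, 0]
  ],
  "translation": [
    [0, 0, 0.3],
    [0, 0, 0.6],
    [0, 0, 0.97],
    [0, 0, 0.97]
  ],
  "fingers": [-1, -1, -1, -1]
}}

```text
clock: 20.9
eef_pos: [0.5094, 0.1058, 0.2758]
tool_rot: [3.131, -0.005, 1.51]
wrist_force: [1.1, 0.0, -1.0]
opening: 0.262
gripper_force: 40.0
```

>>> {"fn": "drive_tool", "kwargs": {
  "dr": [
    [0, 0, -0.1],
    [0, 0, -0.1],
    [0, 0, -0.1],
    [0, 0, -0.1],
    [0, 0, -0.1]
  ],
  "translation": [
    [-0.39, -1, 0],
    [-0.39, -1, 0],
    [-0.39, -1, 0],
    [-0.39, -1, 0],
    [-0.39, -1, 0]
  ],
  "fingers": [-1, -1, -1, -1, -1]
}}

```text
clock: 21.4
eef_pos: [0.459, -0.0172, 0.2703]
tool_rot: [3.141, 0.001, 0.878]
wrist_force: [-0.4, -0.2, 0.0]
opening: 0.269
gripper_force: 40.0
```

>>> {"fn": "drive_tool", "kwargs": {
  "dr": [
    [0, 0, -0.0956],
    [0, 0, -0.0956],
    [0, 0, -0.0956],
    [0, 0, -0.0956],
    [0, 0, -0.0956]
  ],
  "translation": [
    [-0.39, -1, 0],
    [-0.39, -1, 0],
    [-0.39, -1, 0],
    [-0.39, -1, 0],
    [-0.39, -1, 0]
  ],
  "fingers": [-1, -1, -1, -1, -1]
}}

```text
clock: 21.9
eef_pos: [0.4127, -0.1361, 0.2703]
tool_rot: [3.141, -0.0, 0.283]
wrist_force: [0.5, 0.7, -0.2]
opening: 0.267
gripper_force: 40.0
```

>>> {"fn": "drive_tool", "kwargs": {
  "dr": [
    [0, 0, 0],
    [0, 0, 0],
    [0, 0, 0],
    [0, 0, 0],
    [0, 0, 0]
  ],
  "translation": [
    [-0.38, -1, 0],
    [-0.38, -1, 0],
    [-0.38, -1, 0],
    [-0.38, -1, 0],
    [-0.38, -1, 0]
  ],
  "fingers": [-1, -1, -1, -1, -1]
}}

```text
clock: 22.4
eef_pos: [0.3678, -0.2551, 0.2703]
tool_rot: [-3.141, -0.001, 0.286]
wrist_force: [-0.1, 0.4, -1.6]
opening: 0.263
gripper_force: 40.0
```

>>> {"fn": "drive_tool", "kwargs": {
  "dr": [
    [0, 0, 0],
    [0, 0, 0],
    [0, 0, 0],
    [0, 0, 0],
    [0, 0, 0]
  ],
  "translation": [
    [0, 0, 0],
    [0, 0, 0],
    [0, 0, 0],
    [0, 0, 0],
    [0, 0, 0]
  ],
  "fingers": [-1, -1, -1, -1, -1]
}}

```text
clock: 22.9
eef_pos: [0.3671, -0.2558, 0.2706]
tool_rot: [3.142, -0.0, 0.282]
wrist_force: [-0.7, 0.1, -1.0]
opening: 0.268
gripper_force: 40.0
```

>>> {"fn": "drive_tool", "kwargs": {
  "dr": [
    [0, 0, 0],
    [0, 0, 0],
    [0, 0, 0],
    [0, 0, 0],
    [0, 0, 0]
  ],
  "translation": [
    [0, -0.03, -0.3],
    [0, -0.03, -0.6],
    [0, -0.03, -0.6],
    [0, -0.03, -0.6],
    [0, -0.03, -0.6]
  ],
  "fingers": [-1, -1, -1, -1, -1]
}}

```text
clock: 23.4
eef_pos: [0.3679, -0.2601, 0.1999]
tool_rot: [3.14, -0.002, 0.281]
wrist_force: [0.2, 0.9, -0.6]
opening: 0.272
gripper_force: 40.0
```

>>> {"fn": "drive_tool", "kwargs": {
  "dr": [
    [0, 0, 0],
    [0, 0, 0],
    [0, 0, 0],
    [0, 0, 0],
    [0, 0, 0]
  ],
  "translation": [
    [0, 0, -0.25],
    [0, 0, -0.54],
    [0, 0, -0.54],
    [0, 0, -0.54],
    [0, 0, -0.54]
  ],
  "fingers": [-1, -1, -1, -1, -1]
}}

```text
clock: 23.9
eef_pos: [0.368, -0.2603, 0.1355]
tool_rot: [3.139, -0.002, 0.281]
wrist_force: [-0.4, -0.1, -0.7]
opening: 0.273
gripper_force: 40.0
```

Run:
```python
from h import *
o=observe();print(np.round(o["eef_pos"],4),np.round(o["tool_rot"],3))
p=np.array(o["eef_pos"]);t=np.array([.4422,-.2378,.1256])
u=np.array([np.cos(.281),np.sin(.281)]);d=(t-p)[:2];print("along",d@u,"lateral",d@[-u[1],u[0]],"shift",(t-p)/.12)
```

```text
[ 0.368  -0.2603  0.1355] [ 3.139e+00 -2.000e-03  2.810e-01]
along 0.07750168102819018 lateral 0.001086612607649028 shift [ 0.61800518  0.18780412 -0.0829015 ]
```

>>> {"fn": "drive_tool", "kwargs": {
  "dr": [
    [0, 0, 0],
    [0, 0, 0],
    [0, 0, 0],
    [0, 0, 0],
    [0, 0, 0]
  ],
  "translation": [
    [0.12, 0.044, -0.02],
    [0.26, 0.085, -0.02],
    [0.42, 0.13, -0.02],
    [0.56, 0.171, -0.02],
    [0.618, 0.188, -0.02]
  ],
  "fingers": [-1, -1, -1, -1, -1]
}}

```text
clock: 24.4
eef_pos: [0.4449, -0.236, 0.1325]
tool_rot: [3.14, -0.005, 0.284]
wrist_force: [-0.7, 0.3, -1.0]
opening: 0.269
gripper_force: 40.0
```

>>> {"fn": "drive_tool", "kwargs": {
  "dr": [
    [0, 0, 0],
    [0, 0, 0],
    [0, 0, 0],
    [0, 0, 0],
    [0, 0, 0]
  ],
  "translation": [
    [0, 0, 0],
    [0, 0, -0.03],
    [0, 0, -0.055],
    [0, 0, -0.065],
    [0, 0, -0.065]
  ],
  "fingers": [-1, -1, -1, -1, -1]
}}

```text
clock: 24.9
eef_pos: [0.4401, -0.2377, 0.1251]
tool_rot: [3.141, 0.001, 0.28]
wrist_force: [-2.2, 1.6, 18.8]
opening: 0.271
gripper_force: 40.0
```

>>> {"fn": "drive_tool", "kwargs": {
  "dr": [
    [0, 0, 0],
    [0, 0, 0],
    [0, 0, 0],
    [0, 0, 0]
  ],
  "translation": [
    [0, 0, 0.015],
    [0, 0, 0.015],
    [0, 0, 0.015],
    [0, 0, 0.015]
  ],
  "fingers": [0.3, 0.3, 0.3, 0.3]
}}

```text
clock: 25.3
eef_pos: [0.4407, -0.2372, 0.125]
tool_rot: [-3.141, 0.001, 0.281]
wrist_force: [0.2, 1.5, 0.2]
opening: 0.608
gripper_force: 0.0
```

>>> {"fn": "drive_tool", "kwargs": {
  "dr": [
    [0, 0, 0],
    [0, 0, 0],
    [0, 0, 0],
    [0, 0, 0],
    [0, 0, 0]
  ],
  "translation": [
    [0, 0, 0.2],
    [0, 0, 0.5],
    [0, 0, 0.8],
    [0, 0, 1],
    [0, 0, 1]
  ],
  "fingers": [0.3, 0.3, 0.3, 0.3, 0.3]
}}

```text
clock: 25.8
eef_pos: [0.4428, -0.2379, 0.2481]
tool_rot: [3.137, -0.005, 0.281]
wrist_force: [0.5, 0.5, -0.6]
opening: 0.648
gripper_force: 0.0
```

>>> {"fn": "drive_tool", "kwargs": {
  "dr": [
    [0, 0, -0.04],
    [0, 0, -0.04],
    [0, 0, -0.04],
    [0, 0, -0.04],
    [0, 0, -0.04]
  ],
  "translation": [
    [0, 0.6, 0.5],
    [0, 0.6, 0.5],
    [0, 0.6, 0.5],
    [0, 0.6, 0.5],
    [0, 0.6, 0.5]
  ],
  "fingers": [0.0, 0.0, 0.0, 0.0, 0.0]
}}

```text
clock: 26.3
eef_pos: [0.4401, -0.1661, 0.304]
tool_rot: [3.142, 0.003, 0.029]
wrist_force: [-0.4, 0.5, -0.2]
opening: 0.499
gripper_force: 0.0
```

```bash
python3 look.py w11 | head -1
python3 - <<'E'
from h import *
o=observe();W=cam("wrist",o);C=cam("top")
print("handle top exp",proj(W,[.441,-.238,.166]))
im=cv2.imread("pics/w11.png");hsv=cv2.cvtColor(im,cv2.COLOR_BGR2HSV)
t=grab_frame("top");cv2.imwrite("pics/top2.png",t)
for c in("yellow","green"):
    for b in blobs(t,c):print(c,b,np.round(plane(C,b[1],.07),3))
a=cv2.resize(im[0:240,160:560],None,fx=1.5,fy=1.5);b=cv2.resize(t[150:260,240:470],None,fx=2.6,fy=2.6)[:286]
v=np.zeros((a.shape[0]+b.shape[0]//1,600,3),np.uint8)[:600]
v[:360,:600]=a[:, :600];bb=cv2.resize(t[170:260,250:470],(586,240));v[360:600,:586]=bb
cv2.imwrite("pics/mix.png",v)
E
```

```text
[ 0.4401 -0.1661  0.304 ] [3.142e+00 3.000e-03 2.900e-02] 0.499 [-0.4  0.5 -0.2]
handle top exp [397.69093117 186.70593741]
yellow ([397, 178, 8, 3, 24], [400.5, 179.0]) [ 0.602 -0.274  0.07 ]
yellow ([270, 225, 14, 13, 98], [277.1, 230.7]) [0.454 0.111 0.07 ]
green ([421, 178, 8, 2, 16], [424.5, 178.5]) [ 0.601 -0.349  0.07 ]
green ([270, 201, 12, 10, 75], [275.9, 204.7]) [0.534 0.113 0.07 ]
```

View pics/mix.png

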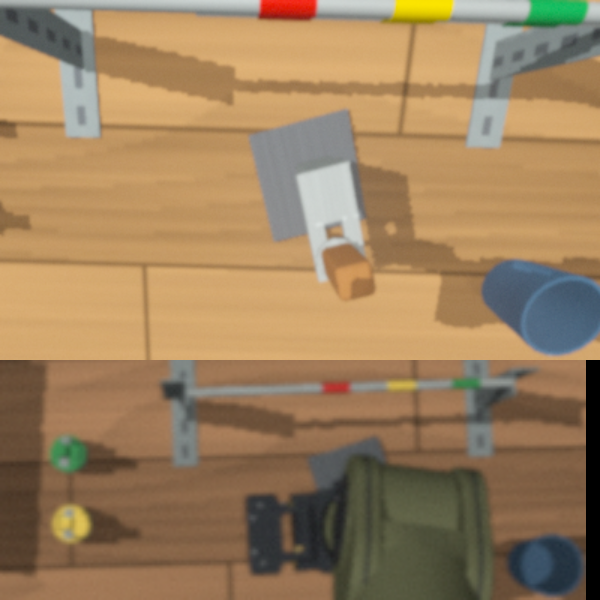

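The picture shows the hook hanging in the fork, handle at (348,270). Both shakers stand upright on the counter. Now I fine-measure the bands and the shakers by numbers.

>>> {"fn": "drive_tool", "kwargs": {
  "dr": [
    [0, 0, -0.0045],
    [0, 0, -0.0045],
    [0, 0, -0.0045]
  ],
  "translation": [
    [0.08, 1, -0.1],
    [0.08, 1, -0.1],
    [0.08, 1, -0.1]
  ],
  "fingers": [0, 0, 0]
}}

```text
clock: 26.7
eef_pos: [0.4504, -0.0415, 0.2923]
tool_rot: [-3.139, 0.002, 0.005]
wrist_force: [0.8, 0.2, 0.0]
opening: 0.495
gripper_force: 0.0
```

>>> {"fn": "drive_tool", "kwargs": {
  "dr": [
    [0, 0, 0],
    [0, 0, 0],
    [0, 0, 0],
    [0, 0, 0],
    [0, 0, 0]
  ],
  "translation": [
    [0.08, 1, -0.1],
    [0.08, 1, -0.1],
    [0.08, 1, -0.1],
    [0.08, 1.38, -0.1],
    [0.08, 1.38, -0.1]
  ],
  "fingers": [0, 0, 0, 0, 0]
}}

```text
out of range: a shift must lie within [-1, 1]
```

>>> {"fn": "drive_tool", "kwargs": {
  "dr": [
    [0, 0, 0],
    [0, 0, 0],
    [0, 0, 0],
    [0, 0, 0],
    [0, 0, 0]
  ],
  "translation": [
    [0.08, 1, -0.1],
    [0.08, 1, -0.1],
    [0.08, 1, -0.1],
    [0.08, 1, -0.1],
    [0.08, 1, -0.1]
  ],
  "fingers": [0, 0, 0, 0, 0]
}}

```text
clock: 27.2
eef_pos: [0.4601, 0.0736, 0.2806]
tool_rot: [3.14, 0.002, 0.001]
wrist_force: [1.2, -1.0, -0.2]
opening: 0.5
gripper_force: 0.0
```

```bash
cat > meas.py <<'E'
from h import *
import sys
# lid ellipse centre on z=.032 and block-top blob (brightest part) on z=.097, from the wrist view
o=observe();im=grab_frame("wrist");W=cam("wrist",o);cv2.imwrite(f"pics/{sys.argv[1]}.png",im)
print(np.round(o["eef_pos"],4),np.round(o["tool_rot"],3),o["opening"])
for c in("yellow","green"):
    m=cv2.inRange(cv2.cvtColor(im,cv2.COLOR_BGR2HSV),*map(np.array,RNG[c]));m[235:]=0
    n,l,s,ce=cv2.connectedComponentsWithStats(m)
    for i in range(1,n):
        if s[i][4]<60:continue
        print(c,s[i].tolist(),"ctr@.032",np.round(plane(W,(s[i][0]+s[i][2]/2-.5,s[i][1]+s[i][3]/2-.5),.032),4),"@.165",np.round(plane(W,ce[i],.165),4))
E
python3 meas.py m1
python3 - <<'E'
from h import *
W=(np.array(calibration("wrist")["K"]),)
o={"eef_pos":[.4401,-.1661,.304],"tool_rot":[3.142,.003,.029]};W=cam("wrist",o)
im=cv2.imread("pics/w11.png")
for c in("red","yellow","green"):
    for b in blobs(im,c,(0,0,640,60),60):print(c,b,np.round(plane(W,b[1],.165),4))
E
```

```text
[0.4601 0.0736 0.2806] [3.14e+00 2.00e-03 1.00e-03] 0.4999784014912059
yellow [270, 149, 35, 37, 874] ctr@.032 [0.4523 0.1177 0.032 ] @.165 [0.4836 0.1029 0.165 ]
green [266, 80, 35, 36, 750] ctr@.032 [0.5373 0.1194 0.032 ] @.165 [0.5398 0.1035 0.165 ]
red ([333, 0, 38, 13, 458], [351.9, 5.7]) [ 0.589  -0.1858  0.165 ]
yellow ([415, 0, 47, 16, 592], [440.5, 7.3]) [ 0.5899 -0.2561  0.165 ]
green ([506, 0, 46, 18, 636], [530.4, 8.0]) [ 0.5914 -0.3274  0.165 ]
```

>>> {"fn": "drive_tool", "kwargs": {
  "dr": [
    [0, 0, 0],
    [0, 0, 0],
    [0, 0, 0],
    [0, 0, 0]
  ],
  "translation": [
    [0, 0.38, 0],
    [0, 0.38, 0],
    [0, 0.38, 0],
    [0, 0.38, 0]
  ],
  "fingers": [0, 0, 0, 0]
}}

```text
clock: 27.65
eef_pos: [0.4603, 0.1182, 0.2812]
tool_rot: [3.14, 0.0, -0.002]
wrist_force: [-0.0, -0.6, 0.1]
opening: 0.498
gripper_force: 0.0
```

```bash
python3 meas.py m2
python3 - <<'E'
from h import *
im=cv2.imread("pics/m2.png");h=cv2.cvtColor(im,cv2.COLOR_BGR2HSV)
# grey strap parts near green lid: low saturation pixels within the lid bbox -> yaw of the strap
for c in("green","yellow"):
    m=cv2.inRange(h,*map(np.array,RNG[c]));m[235:]=0
    n,l,s,ce=cv2.connectedComponentsWithStats(m);i=1+np.argmax(s[1:,4]);x,y,w,hh=s[i][:4]
    g=((h[y-4:y+hh+4,x:x+w,1]<60)&(h[y-4:y+hh+4,x:x+w,2]>90)).astype(np.uint8)
    ys,xs=np.nonzero(g);print(c,s[i],len(xs))
    if len(xs)>20:print(np.round(cv2.fitLine(np.c_[xs,ys].astype(np.float32),cv2.DIST_L2,0,.01,.01).ravel(),2))
E
```

```text
[0.4603 0.1182 0.2812] [ 3.14e+00  0.00e+00 -2.00e-03] 0.4975046656195322
yellow [305, 149, 35, 37, 870] ctr@.032 [0.4527 0.1173 0.032 ] @.165 [0.4838 0.1177 0.165 ]
green [303, 81, 35, 34, 760] ctr@.032 [0.5378 0.1196 0.032 ] @.165 [0.5399 0.1192 0.165 ]
green [303  81  35  34 760] 178
[ 0.06 -1.   16.85 20.2 ]
yellow [305 149  35  37 870] 112
[ 0.22  0.98 16.5  13.13]
```

>>> {"fn": "drive_tool", "kwargs": {
  "dr": [
    [0, 0, 0],
    [0, 0, 0],
    [0, 0, 0],
    [0, 0, 0]
  ],
  "translation": [
    [0.65, 0.012, -0.5],
    [0.65, 0.012, -0.5],
    [0.65, 0.012, -0.5],
    [0.65, 0.012, -0.5]
  ],
  "fingers": [0, 0, 0, 0]
}}

```text
clock: 28.1
eef_pos: [0.5378, 0.1202, 0.2202]
tool_rot: [3.14, 0.003, -0.001]
wrist_force: [0.0, -0.9, 0.1]
opening: 0.498
gripper_force: 0.0
```

>>> {"fn": "drive_tool", "kwargs": {
  "dr": [
    [0, 0, 0],
    [0, 0, 0],
    [0, 0, 0],
    [0, 0, 0]
  ],
  "translation": [
    [0, 0, -0.4],
    [0, 0, -0.8],
    [0, 0, -0.8],
    [0, 0, -0.8]
  ],
  "fingers": [0, 0, 0, 0]
}}

```text
clock: 28.5
eef_pos: [0.5379, 0.1217, 0.1269]
tool_rot: [3.141, -0.0, 0.002]
wrist_force: [0.5, -0.6, 1.0]
opening: 0.5
gripper_force: 0.0
```

>>> {"fn": "drive_tool", "kwargs": {
  "dr": [
    [0, 0, 0],
    [0, 0, 0],
    [0, 0, 0],
    [0, 0, 0]
  ],
  "translation": [
    [0, 0, -0.2],
    [0, 0, -0.43],
    [0, 0, -0.43],
    [0, 0, -0.43]
  ],
  "fingers": [0, 0, 0, 0]
}}

```text
clock: 28.9
eef_pos: [0.5397, 0.1223, 0.0765]
tool_rot: [-3.141, -0.004, 0.001]
wrist_force: [-0.1, -0.1, -0.1]
opening: 0.505
gripper_force: 0.0
```

>>> {"fn": "drive_tool", "kwargs": {
  "dr": [
    [0, 0, 0],
    [0, 0, 0],
    [0, 0, 0],
    [0, 0, 0],
    [0, 0, 0]
  ],
  "translation": [
    [0, 0, 0],
    [0, 0, 0],
    [0, 0, 0],
    [0, 0, 0],
    [0, 0, 0]
  ],
  "fingers": [-1, -1, -1, -1, -1],
  "force": 25
}}

```text
clock: 29.4
eef_pos: [0.5386, 0.1217, 0.0741]
tool_rot: [3.141, -0.001, 0.001]
wrist_force: [-0.2, -0.7, 2.4]
opening: 0.16
gripper_force: 24.5
```

Gripped: opening 14 mm, which is right for the block. Green's mouth faces -x, so I carry it over the rail and hook it on from the far side.

>>> {"fn": "drive_tool", "kwargs": {
  "dr": [
    [0, 0, 0],
    [0, 0, 0],
    [0, 0, 0],
    [0, 0, 0],
    [0, 0, 0]
  ],
  "translation": [
    [0, 0, 0.2],
    [0, 0, 0.5],
    [0, 0, 0.8],
    [0, 0, 0.83],
    [0, 0, 0.83]
  ],
  "fingers": [-1, -1, -1, -1, -1]
}}

```text
clock: 29.9
eef_pos: [0.5386, 0.1219, 0.1739]
tool_rot: [-3.141, -0.001, 0.001]
wrist_force: [0.1, 1.2, -2.5]
opening: 0.157
gripper_force: 24.5
```

>>> {"fn": "drive_tool", "kwargs": {
  "dr": [
    [0, 0, 0],
    [0, 0, 0],
    [0, 0, 0],
    [0, 0, 0],
    [0, 0, 0]
  ],
  "translation": [
    [0, 0, 0.25],
    [0, 0, 0.5],
    [0, 0, 0.8],
    [0, 0, 0.8],
    [0, 0, 0.8]
  ],
  "fingers": [-1, -1, -1, -1, -1]
}}

```text
clock: 30.4
eef_pos: [0.5377, 0.1217, 0.2681]
tool_rot: [3.141, 0.002, 0.002]
wrist_force: [-0.4, -0.7, -1.4]
opening: 0.153
gripper_force: 24.5
```

>>> {"fn": "drive_tool", "kwargs": {
  "dr": [
    [0, 0, 0],
    [0, 0, 0],
    [0, 0, 0],
    [0, 0, 0],
    [0, 0, 0]
  ],
  "translation": [
    [0.15, -0.2, 0],
    [0.3, -0.45, 0],
    [0.45, -0.7, 0],
    [0.5, -0.88, 0],
    [0.5, -0.88, 0]
  ],
  "fingers": [-1, -1, -1, -1, -1]
}}

```text
clock: 30.9
eef_pos: [0.5976, 0.011, 0.2661]
tool_rot: [3.138, 0.005, -0.005]
wrist_force: [-0.2, 0.3, -1.4]
opening: 0.157
gripper_force: 24.6
```

>>> {"fn": "drive_tool", "kwargs": {
  "dr": [
    [0, 0, 0],
    [0, 0, 0],
    [0, 0, 0],
    [0, 0, 0],
    [0, 0, 0]
  ],
  "translation": [
    [0.15, -0.25, 0],
    [0.3, -0.5, 0],
    [0.39, -0.8, 0],
    [0.39, -0.88, 0],
    [0.39, -0.88, 0]
  ],
  "fingers": [-1, -1, -1, -1, -1]
}}

```text
clock: 31.4
eef_pos: [0.6437, -0.0905, 0.2671]
tool_rot: [3.141, 0.004, -0.001]
wrist_force: [-0.7, 0.9, -0.9]
opening: 0.158
gripper_force: 24.7
```

>>> {"fn": "drive_tool", "kwargs": {
  "dr": [
    [0, 0, 0],
    [0, 0, 0],
    [0, 0, 0],
    [0, 0, 0],
    [0, 0, 0]
  ],
  "translation": [
    [0, 0, 0],
    [0, 0, -0.3],
    [0, 0, -0.6],
    [0, 0, -0.617],
    [0, 0, -0.617]
  ],
  "fingers": [-1, -1, -1, -1, -1]
}}

```text
clock: 31.9
eef_pos: [0.6446, -0.087, 0.1951]
tool_rot: [-3.14, 0.002, 0.004]
wrist_force: [0.2, 0.0, 0.6]
opening: 0.156
gripper_force: 24.7
```

```bash
python3 meas.py m3
python3 - <<'E'
from h import *
im=grab_frame("scene");cv2.imwrite("pics/s4.png",im);S=cam("scene");o=observe();p=np.array(o["eef_pos"]);print(np.round(p,4))
for b in blobs(im,"green",(150,120,450,320),5):print(b)
print("blk exp",np.round(proj(S,p+[0,0,.0135]),1),"lid exp",np.round(proj(S,p-[0,0,.0421]),1))
E
```

```text
[ 0.6446 -0.087   0.1951] [-3.14e+00  2.00e-03  4.00e-03] 0.1558911869708492
yellow [396, 0, 14, 5, 66] ctr@.032 [ 0.8015 -0.1555  0.032 ] @.165 [ 0.7706 -0.1259  0.165 ]
yellow [439, 0, 15, 5, 71] ctr@.032 [ 0.8016 -0.1928  0.032 ] @.165 [ 0.7706 -0.1472  0.165 ]
green [290, 197, 65, 38, 1371] ctr@.032 [ 0.6043 -0.0874  0.032 ] @.165 [ 0.6571 -0.0863  0.165 ]
[ 0.6464 -0.0881  0.1972]
([334, 196, 4, 10, 34], [335.4, 200.3])
([328, 212, 14, 9, 74], [333.7, 216.8])
([252, 228, 9, 9, 64], [255.6, 232.0])
blk exp [334.4 199.5] lid exp [334.5 215.6]
```

>>> {"fn": "drive_tool", "kwargs": {
  "dr": [
    [0, 0, 0],
    [0, 0, 0],
    [0, 0, 0],
    [0, 0, 0],
    [0, 0, 0]
  ],
  "translation": [
    [-0.1, 0, 0],
    [-0.22, 0, 0],
    [-0.35, 0, 0],
    [-0.46, 0, 0],
    [-0.46, 0, 0]
  ],
  "fingers": [-1, -1, -1, -1, -1]
}}

```text
clock: 32.5
eef_pos: [0.5894, -0.0893, 0.1974]
tool_rot: [3.141, -0.002, 0.001]
wrist_force: [0.6, 0.1, -0.7]
opening: 0.158
gripper_force: 24.7
```

>>> {"fn": "drive_tool", "kwargs": {
  "dr": [
    [0, 0, 0],
    [0, 0, 0],
    [0, 0, 0],
    [0, 0, 0],
    [0, 0, 0]
  ],
  "translation": [
    [0, 0, -0.03],
    [0, 0, -0.07],
    [0, 0, -0.11],
    [0, 0, -0.11],
    [0, 0, -0.11]
  ],
  "fingers": [-1, -1, -1, -1, -1]
}}

```text
clock: 33.0
eef_pos: [0.5899, -0.0892, 0.1817]
tool_rot: [-3.142, 0.0, 0.002]
wrist_force: [-0.3, 0.0, 0.0]
opening: 0.155
gripper_force: 24.7
```

>>> {"fn": "drive_tool", "kwargs": {
  "dr": [
    [0, 0, 0],
    [0, 0, 0],
    [0, 0, 0],
    [0, 0, 0],
    [0, 0, 0]
  ],
  "translation": [
    [0, -0.1, 0],
    [0, -0.25, 0],
    [0, -0.42, 0],
    [0, -0.6, 0],
    [0, -0.6, 0]
  ],
  "fingers": [-1, -1, -1, -1, -1]
}}

```text
clock: 33.5
eef_pos: [0.5892, -0.1673, 0.1821]
tool_rot: [3.137, 0.0, -0.005]
wrist_force: [-0.6, 0.4, -1.2]
opening: 0.157
gripper_force: 24.7
```

>>> {"fn": "drive_tool", "kwargs": {
  "dr": [
    [0, 0, 0],
    [0, 0, 0],
    [0, 0, 0],
    [0, 0, 0],
    [0, 0, 0]
  ],
  "translation": [
    [0, -0.15, 0],
    [0, -0.35, 0],
    [0, -0.55, 0],
    [0, -0.7, 0],
    [0, -0.7, 0]
  ],
  "fingers": [-1, -1, -1, -1, -1]
}}

```text
clock: 34.0
eef_pos: [0.5891, -0.2494, 0.182]
tool_rot: [3.139, 0.0, -0.003]
wrist_force: [-1.6, 0.3, -0.4]
opening: 0.159
gripper_force: 24.7
```

>>> {"fn": "drive_tool", "kwargs": {
  "dr": [
    [0, 0, 0],
    [0, 0, 0],
    [0, 0, 0],
    [0, 0, 0],
    [0, 0, 0]
  ],
  "translation": [
    [0, -0.15, 0],
    [0, -0.35, 0],
    [0, -0.55, 0],
    [0, -0.67, 0],
    [0, -0.67, 0]
  ],
  "fingers": [-1, -1, -1, -1, -1]
}}

```text
clock: 34.5
eef_pos: [0.5892, -0.3283, 0.1819]
tool_rot: [3.14, 0.0, -0.001]
wrist_force: [0.4, 0.4, -1.2]
opening: 0.156
gripper_force: 24.7
```

>>> {"fn": "drive_tool", "kwargs": {
  "dr": [
    [0, 0, 0],
    [0, 0, 0],
    [0, 0, 0]
  ],
  "translation": [
    [0, 0, 0],
    [0, 0, -0.01],
    [0, 0, -0.02]
  ],
  "fingers": [-1, -1, -1]
}}

```text
clock: 34.8
eef_pos: [0.5904, -0.3238, 0.1797]
tool_rot: [-3.141, -0.0, 0.004]
wrist_force: [-0.4, -0.8, -1.1]
opening: 0.156
gripper_force: 24.7
```

```bash
cat > chk.py <<'E'
from h import *
o=observe();im=grab_frame("scene");t=grab_frame("top");w=grab_frame("wrist");S=cam("scene");C=cam("top");W=cam("wrist",o)
print(np.round(o["eef_pos"],4),np.round(o["wrist_force"],1))
for c in("red","yellow","green"):
    for n,i,K,roi in(("scene",im,S,(200,180,460,280)),("top",t,C,(200,150,460,280)),("wrist",w,W,(0,0,640,235))):
        for b in blobs(i,c,roi,6):print(c,n,b,"@.165",np.round(plane(K,b[1],.165),4),"@.135",np.round(plane(K,b[1],.135),4))
E
python3 chk.py
```

```text
[ 0.5904 -0.3238  0.1797] [-0.4 -0.8 -1.1]
red scene ([294, 212, 8, 10, 65], [297.9, 216.6]) @.165 [ 0.6018 -0.1893  0.165 ] @.135 [ 0.5596 -0.1661  0.135 ]
red top ([372, 178, 9, 4, 32], [376.1, 179.7]) @.165 [ 0.5905 -0.186   0.165 ] @.135 [ 0.5942 -0.19    0.135 ]
red wrist ([66, 227, 57, 8, 364], [94.5, 230.6]) @.165 [ 0.6005 -0.1961  0.165 ] @.135 [ 0.5866 -0.1724  0.135 ]
yellow scene ([349, 188, 5, 8, 33], [351.3, 191.7]) @.165 [0.5704 0.0303 0.165 ] @.135 [0.5269 0.0627 0.135 ]
yellow scene ([352, 202, 6, 7, 33], [354.0, 204.8]) @.165 [ 0.6423 -0.0125  0.165 ] @.135 [0.6019 0.0182 0.135 ]
yellow scene ([274, 219, 8, 11, 68], [277.6, 223.9]) @.165 [ 0.6022 -0.2579  0.165 ] @.135 [ 0.5601 -0.2375  0.135 ]
yellow top ([397, 178, 2, 3, 6], [397.5, 179.0]) @.165 [ 0.5907 -0.2475  0.165 ] @.135 [ 0.5944 -0.2531  0.135 ]
yellow top ([270, 225, 14, 13, 96], [277.2, 230.9]) @.165 [0.4524 0.1009 0.165 ] @.135 [0.4526 0.1041 0.135 ]
yellow wrist ([182, 226, 53, 9, 398], [207.9, 230.3]) @.165 [ 0.6009 -0.2598  0.165 ] @.135 [ 0.5871 -0.248   0.135 ]
green scene ([253, 218, 6, 9, 44], [255.4, 221.8]) @.165 [ 0.5549 -0.3059  0.165 ] @.135 [ 0.5108 -0.2876  0.135 ]
green scene ([250, 229, 14, 15, 87], [255.5, 237.5]) @.165 [ 0.6282 -0.3413  0.165 ] @.135 [ 0.5871 -0.3244  0.135 ]
green wrist ([291, 197, 63, 38, 1200], [321.4, 215.2]) @.165 [ 0.6102 -0.3235  0.165 ] @.135 [ 0.5982 -0.3235  0.135 ]
```

>>> {"fn": "drive_tool", "kwargs": {
  "dr": [
    [0, 0, 0],
    [0, 0, 0],
    [0, 0, 0],
    [0, 0, 0],
    [0, 0, 0]
  ],
  "translation": [
    [0, -0.015, -0.008],
    [0, -0.015, -0.008],
    [0, -0.015, -0.008],
    [0, -0.015, -0.008],
    [0, -0.015, -0.008]
  ],
  "fingers": [-1, -1, -0.5, -0.4, -0.4]
}}

```text
clock: 35.45
eef_pos: [0.5896, -0.3279, 0.1787]
tool_rot: [3.141, 0.0, 0.001]
wrist_force: [0.3, 0.5, -0.3]
opening: 0.307
gripper_force: 0.0
```

>>> {"fn": "drive_tool", "kwargs": {
  "dr": [
    [0, 0, 0],
    [0, 0, 0],
    [0, 0, 0],
    [0, 0, 0],
    [0, 0, 0]
  ],
  "translation": [
    [0, 0, 0],
    [0, 0, 0.15],
    [0, 0, 0.4],
    [0, 0, 0.8],
    [0, 0, 0.8]
  ],
  "fingers": [-0.4, -0.4, -0.4, -0.4, -0.4]
}}

```text
clock: 35.95
eef_pos: [0.5936, -0.3291, 0.2819]
tool_rot: [3.136, -0.012, 0.001]
wrist_force: [0.5, 0.8, 0.8]
opening: 0.298
gripper_force: 0.0
```

```bash
python3 chk.py | grep -v red
python3 - <<'E'
from h import *
S=cam("scene");C=cam("top")
for y in(-.316,-.326,-.336):
    print(y,"scene band,blktop,lid",[np.round(proj(S,[.59,y,z]),1).tolist() for z in(.165,.188,.1365)],"top blk",np.round(proj(C,[.59,y,.2]),1))
E
```

```text
[ 0.5936 -0.3291  0.2819] [0.5 0.8 0.8]
yellow scene ([350, 188, 4, 8, 30], [351.4, 191.5]) @.165 [0.5695 0.0313 0.165 ] @.135 [0.526  0.0639 0.135 ]
yellow scene ([352, 202, 6, 7, 32], [353.9, 204.8]) @.165 [ 0.6422 -0.0127  0.165 ] @.135 [0.6017 0.018  0.135 ]
yellow scene ([274, 219, 8, 10, 66], [277.6, 223.8]) @.165 [ 0.6018 -0.2576  0.165 ] @.135 [ 0.5596 -0.2373  0.135 ]
yellow top ([397, 178, 8, 3, 24], [400.5, 179.0]) @.165 [ 0.5905 -0.2562  0.165 ] @.135 [ 0.5941 -0.2619  0.135 ]
yellow top ([270, 225, 14, 13, 97], [277.2, 230.8]) @.165 [0.4527 0.1009 0.165 ] @.135 [0.4529 0.1041 0.135 ]
yellow wrist ([218, 185, 40, 16, 543], [236.5, 192.6]) @.165 [ 0.5954 -0.255   0.165 ] @.135 [ 0.5862 -0.2467  0.135 ]
green scene ([251, 218, 6, 10, 44], [253.3, 222.3]) @.165 [ 0.5538 -0.3121  0.165 ] @.135 [ 0.5096 -0.2941  0.135 ]
green scene ([249, 227, 14, 17, 91], [255.5, 237.7]) @.165 [ 0.629  -0.3417  0.165 ] @.135 [ 0.588  -0.3249  0.135 ]
green top ([417, 181, 7, 5, 23], [420.3, 183.2]) @.165 [ 0.5767 -0.3124  0.165 ] @.135 [ 0.5799 -0.3196  0.135 ]
green wrist ([299, 162, 44, 59, 1210], [318.9, 190.1]) @.165 [ 0.5976 -0.3273  0.165 ] @.135 [ 0.5887 -0.3273  0.135 ]
-0.316 scene band,blktop,lid [[257.6, 228.3], [256.9, 221.6], [258.5, 236.6]] top blk [424.3 177. ]
-0.326 scene band,blktop,lid [[254.4, 229.5], [253.7, 222.7], [255.4, 237.7]] top blk [427.9 176.9]
-0.336 scene band,blktop,lid [[251.3, 230.6], [250.4, 223.8], [252.2, 238.9]] top blk [431.4 176.7]
```

Run:
```python
from h import *
o=observe();w=grab_frame("wrist");W=cam("wrist",o);p=o["eef_pos"];print(np.round(p,4),np.round(o["tool_rot"],3))
m=cv2.inRange(cv2.cvtColor(w,cv2.COLOR_BGR2HSV),*map(np.array,RNG["green"]))
for r in range(160,226,3):
    c=np.nonzero(m[r,200:440])[0]+200
    if len(c):
        s=np.split(c,np.nonzero(np.diff(c)>1)[0]+1);print(r,[(int(a[0]),int(a[-1])) for a in s])
for n,z in(("rail",.165),("crown",.172),("blktop",.2015),("lid",.1365)):
    print(n,np.round(proj(W,[.59,-.3275,z]),1),"px/10mm",np.round(abs(proj(W,[.59,-.3275,z])-proj(W,[.59,-.3375,z]))[0],1))
S=cam("scene")
for y in(-.186,-.256,-.3262):print(y,np.round(proj(S,[.59,y,.165]),1))
```

```text
[ 0.5895 -0.3275  0.2745] [3.142e+00 1.000e-03 2.000e-03]
163 [(312, 331)]
166 [(308, 316), (327, 336)]
169 [(305, 315), (328, 338)]
172 [(303, 315), (329, 340)]
175 [(301, 314), (329, 336), (339, 341)]
178 [(300, 314), (329, 335), (338, 341)]
181 [(300, 314), (329, 335), (338, 342)]
184 [(304, 313), (330, 332)]
187 [(304, 313), (330, 334)]
190 [(302, 313), (330, 335)]
193 [(302, 315), (329, 335)]
196 [(302, 327), (329, 335)]
199 [(303, 334)]
202 [(312, 331)]
205 [(313, 329)]
208 [(313, 329)]
211 [(312, 329)]
214 [(312, 329)]
217 [(313, 328)]
rail [321.7 194.9] px/10mm 11.7
crown [321.7 197.5] px/10mm 12.0
blktop [321.7 210.1] px/10mm 13.4
lid [321.7 185.4] px/10mm 10.6
-0.186 [296.9 214.5]
-0.256 [276.2 221.8]
-0.3262 [254.4 229.5]
```

Green's band centre is at column 318.5 and the strap at 321, so it is 2 mm off, within tolerance. Now yellow.

>>> {"fn": "drive_tool", "kwargs": {
  "dr": [
    [0, 0, 0],
    [0, 0, 0],
    [0, 0, 0],
    [0, 0, 0]
  ],
  "translation": [
    [-0.4, 0.93, 0.05],
    [-0.4, 0.93, 0.05],
    [-0.4, 0.93, 0.05],
    [-0.4, 0.93, 0.05]
  ],
  "fingers": [-0.2, 0, 0, 0]
}}

```text
clock: 36.55
eef_pos: [0.5403, -0.2116, 0.2799]
tool_rot: [-3.139, 0.003, 0.007]
wrist_force: [1.4, 0.3, 0.2]
opening: 0.498
gripper_force: 0.0
```

>>> {"fn": "drive_tool", "kwargs": {
  "dr": [
    [0, 0, 0],
    [0, 0, 0],
    [0, 0, 0],
    [0, 0, 0]
  ],
  "translation": [
    [-0.4, 0.93, 0],
    [-0.4, 0.93, 0],
    [-0.4, 0.93, 0],
    [-0.4, 0.93, 0]
  ],
  "fingers": [0, 0, 0, 0]
}}

```text
clock: 36.95
eef_pos: [0.4929, -0.1019, 0.2801]
tool_rot: [-3.14, 0.002, 0.006]
wrist_force: [0.5, 0.0, -0.3]
opening: 0.501
gripper_force: 0.0
```

>>> {"fn": "drive_tool", "kwargs": {
  "dr": [
    [0, 0, 0],
    [0, 0, 0],
    [0, 0, 0],
    [0, 0, 0]
  ],
  "translation": [
    [-0.4, 0.93, 0],
    [-0.4, 0.93, 0],
    [-0.4, 0.93, 0],
    [-0.4, 0.93, 0]
  ],
  "fingers": [0, 0, 0, 0]
}}

```text
clock: 37.35
eef_pos: [0.4459, 0.0087, 0.2804]
tool_rot: [-3.141, 0.001, 0.005]
wrist_force: [1.1, -0.4, 0.4]
opening: 0.5
gripper_force: 0.0
```

>>> {"fn": "drive_tool", "kwargs": {
  "dr": [
    [0, 0, 0],
    [0, 0, 0],
    [0, 0, 0],
    [0, 0, 0],
    [0, 0, 0]
  ],
  "translation": [
    [-0.35, 0.92, 0],
    [-0.35, 0.92, 0],
    [-0.35, 0.92, 0],
    [-0.35, 0.92, 0],
    [-0.35, 0.92, 0]
  ],
  "fingers": [0, 0, 0, 0, 0]
}}

```text
clock: 37.85
eef_pos: [0.4055, 0.1156, 0.2804]
tool_rot: [3.14, -0.0, -0.002]
wrist_force: [0.1, 0.6, -0.2]
opening: 0.501
gripper_force: 0.0
```

```bash
python3 meas.py m4
python3 - <<'E'
from h import *
im=cv2.imread("pics/m4.png");h=cv2.cvtColor(im,cv2.COLOR_BGR2HSV)
m=cv2.inRange(h,*map(np.array,RNG["yellow"]));m[235:]=0
n,l,s,ce=cv2.connectedComponentsWithStats(m);i=1+np.argmax(s[1:,4]);x,y,w,hh=s[i][:4]
g=(h[y-3:y+hh+3,x:x+w,1]<60)
for k,r in enumerate(g):print(y-3+k,"".join("#" if a else ("y" if b else ".") for a,b in zip(r,m[y-3+k,x:x+w])))
E
```

```text
[0.4055 0.1156 0.2804] [ 3.14e+00 -0.00e+00 -2.00e-03] 0.5006073645804706
yellow [302, 104, 37, 37, 913] ctr@.032 [0.4546 0.1171 0.032 ] @.165 [0.4665 0.1168 0.165 ]
101 .....................................
102 .....................................
103 .....................................
104 ..............yyyyyyyyy..............
105 ...........yyyyyyyyyyyyyyy...........
106 .........yyyyyyyyyyyyyyyyyyyy........
107 ........yyyyyyyyyyyyyyyyyyyyyy.......
108 .......yyyyyyyyyyyyyyyyyyyyyyyy......
109 .....yyyyyyyyyy........yyyyyyyy......
110 ....yyyyyyyyyy.########.yyyyyyyy.....
111 ...yyyyyyyyyyy.########.yyyyyyyyy....
112 ...yyyyyyyyyyy.########.yyyyyyyyyy...
113 ..yyyyyyyyyyyy.########.yyyyyyyyyy...
114 ..yyyyyyyyyyyy.########.yyyyyyyyyyy..
115 .yyyyyyyyyyyyy.########.yyyyyyyyyyy..
116 .yyyyyyyyyyyyy.########.yyyyyyyyyyyy.
117 .yyyyyyyyyyyyy.########.yyyyyyyyyyyy.
118 yyyyyyyyyyyyyy.########.yyyyyyyyyyyy.
119 yyyyyyyyyyyyyy.#######.yyyyyyyyyyyyy.
120 yyyyyyyyyyyyyyy........yyyyyyyyyyyyy.
121 yyyyyyyyyyyyyyyyyyyyyyyyyyyyyyyyyyyyy
122 yyyyyyyyyyyyyyyyyyyyyyyyyyyyyyyyyyyyy
123 yyyyyy
[... 171 characters left out ...]
yyyyyyyyyyyyyyyyyyyyyyyyyyyy
128 .yyyyyyyyyyyyyyyyyyyyyyyyyyyyyyyyyyy.
129 .yyyyyyyyyyyyyyyyyyyyyyyyyyyyyyyyyyy.
130 ..yyyyyyyyyyyyyyyyyyyyyyyyyyyyyyyyy..
131 ..yyyyyyyyyyyyyyyyyyyyyyyyyyyyyyyyy..
132 ...yyyyyyyyyyyyyyyyyyyyyyyyyyyyyyy...
133 ...yyyyyyyyyyyyyyyyyyyyyyyyyyyyyyy...
134 ....yyyyyyyyyyyyyyyyyyyyyyyyyyyyy....
135 .....yyyyyyyy.........yyyyyyyyyy.....
136 ......yyyyyyy.#######..yyyyyyyy......
137 .......yyyyyy.########.yyyyyyy.......
138 ........yyyyy.########.yyyy..........
139 ..........yy..########.yyy...........
140 ..............########.y.............
141 .....................................
142 .....................................
143 .....................................
```

>>> {"fn": "drive_tool", "kwargs": {
  "dr": [
    [0, 0, 0],
    [0, 0, 0],
    [0, 0, 0],
    [0, 0, 0]
  ],
  "translation": [
    [0.41, 0, -0.5],
    [0.41, 0, -0.5],
    [0.41, 0, -0.5],
    [0.41, 0, -0.5]
  ],
  "fingers": [0, 0, 0, 0]
}}

```text
clock: 38.3
eef_pos: [0.4532, 0.1158, 0.2204]
tool_rot: [3.14, 0.002, -0.002]
wrist_force: [-0.5, 0.0, 0.1]
opening: 0.499
gripper_force: 0.0
```

>>> {"fn": "drive_tool", "kwargs": {
  "dr": [
    [0, 0, 0],
    [0, 0, 0],
    [0, 0, 0],
    [0, 0, 0]
  ],
  "translation": [
    [0, 0, -0.4],
    [0, 0, -0.8],
    [0, 0, -0.8],
    [0, 0, -0.8]
  ],
  "fingers": [0, 0, 0, 0]
}}

```text
clock: 38.7
eef_pos: [0.4529, 0.1173, 0.1258]
tool_rot: [3.141, 0.001, 0.001]
wrist_force: [0.0, 0.8, 0.7]
opening: 0.498
gripper_force: 0.0
```

>>> {"fn": "drive_tool", "kwargs": {
  "dr": [
    [0, 0, 0],
    [0, 0, 0],
    [0, 0, 0],
    [0, 0, 0]
  ],
  "translation": [
    [0, 0, -0.2],
    [0, 0, -0.42],
    [0, 0, -0.42],
    [0, 0, -0.42]
  ],
  "fingers": [0, 0, 0, 0]
}}

```text
clock: 39.1
eef_pos: [0.4544, 0.118, 0.0768]
tool_rot: [-3.141, -0.003, 0.001]
wrist_force: [-0.4, 0.0, 0.7]
opening: 0.5
gripper_force: 0.0
```

>>> {"fn": "drive_tool", "kwargs": {
  "dr": [
    [0, 0, 0],
    [0, 0, 0],
    [0, 0, 0],
    [0, 0, 0],
    [0, 0, 0]
  ],
  "translation": [
    [0, 0, 0],
    [0, 0, 0],
    [0, 0, 0],
    [0, 0, 0],
    [0, 0, 0]
  ],
  "fingers": [-1, -1, -1, -1, -1],
  "force": 25
}}

```text
clock: 39.6
eef_pos: [0.4535, 0.1176, 0.0747]
tool_rot: [3.142, -0.001, 0.001]
wrist_force: [0.7, -1.1, 6.1]
opening: 0.155
gripper_force: 24.6
```

>>> {"fn": "drive_tool", "kwargs": {
  "dr": [
    [0, 0, 0],
    [0, 0, 0],
    [0, 0, 0],
    [0, 0, 0],
    [0, 0, 0]
  ],
  "translation": [
    [0, 0, 0.2],
    [0, 0, 0.5],
    [0, 0, 0.8],
    [0, 0, 1],
    [0, 0, 1]
  ],
  "fingers": [-1, -1, -1, -1, -1]
}}

```text
clock: 40.1
eef_pos: [0.4546, 0.1182, 0.1969]
tool_rot: [-3.14, -0.005, 0.001]
wrist_force: [0.7, -0.4, -1.6]
opening: 0.158
gripper_force: 24.6
```

>>> {"fn": "drive_tool", "kwargs": {
  "dr": [
    [0, 0, 0],
    [0, 0, 0],
    [0, 0, 0],
    [0, 0, 0],
    [0, 0, 0]
  ],
  "translation": [
    [0.08, -0.2, 0],
    [0.16, -0.45, 0],
    [0.24, -0.7, 0],
    [0.3, -0.87, 0.02],
    [0.3, -0.87, 0.02]
  ],
  "fingers": [-1, -1, -1, -1, -1]
}}

```text
clock: 40.6
eef_pos: [0.489, 0.0094, 0.1955]
tool_rot: [3.139, 0.002, -0.005]
wrist_force: [0.5, 0.5, -1.9]
opening: 0.157
gripper_force: 24.6
```

>>> {"fn": "drive_tool", "kwargs": {
  "dr": [
    [0, 0, 0],
    [0, 0, 0],
    [0, 0, 0],
    [0, 0, 0],
    [0, 0, 0]
  ],
  "translation": [
    [0.08, -0.25, 0],
    [0.2, -0.5, 0],
    [0.3, -0.75, 0],
    [0.38, -0.86, 0],
    [0.38, -0.86, 0]
  ],
  "fingers": [-1, -1, -1, -1, -1]
}}

```text
clock: 41.1
eef_pos: [0.535, -0.0913, 0.1955]
tool_rot: [3.141, 0.001, -0.001]
wrist_force: [0.5, 0.5, -1.2]
opening: 0.155
gripper_force: 24.6
```

Run:
```python
from h import *
im=grab_frame("scene");S=cam("scene");o=observe();p=np.array(o["eef_pos"]);print(np.round(p,4),o["opening"],np.round(o["wrist_force"],1))
for c in("yellow","green"):
    for b in blobs(im,c,(200,150,460,280),5):print(c,b)
print("blk exp",np.round(proj(S,p+[0,0,.0135]),1),"lid exp",np.round(proj(S,p-[0,0,.0421]),1))
```

```text
[ 0.5341 -0.0892  0.1956] 0.15753150128379043 [-0.5  1.4 -1.1]
yellow ([313, 183, 4, 9, 32], [314.6, 186.9])
yellow ([308, 199, 13, 8, 76], [313.9, 202.4])
yellow ([274, 219, 8, 11, 71], [277.4, 223.8])
green ([251, 218, 6, 10, 47], [253.3, 222.3])
green ([249, 227, 14, 17, 90], [255.5, 237.6])
blk exp [313.8 185.5] lid exp [314.3 200.8]
```

>>> {"fn": "drive_tool", "kwargs": {
  "dr": [
    [0, 0, 0],
    [0, 0, 0],
    [0, 0, 0],
    [0, 0, 0],
    [0, 0, 0]
  ],
  "translation": [
    [0.1, 0, 0.01],
    [0.22, 0, 0.01],
    [0.35, 0, 0.01],
    [0.46, 0, 0.01],
    [0.46, 0, 0.01]
  ],
  "fingers": [-1, -1, -1, -1, -1]
}}

```text
clock: 41.65
eef_pos: [0.5906, -0.0867, 0.1974]
tool_rot: [-3.14, -0.0, 0.005]
wrist_force: [-0.5, 0.0, -1.9]
opening: 0.158
gripper_force: 24.6
```

>>> {"fn": "drive_tool", "kwargs": {
  "dr": [
    [0, 0, 0],
    [0, 0, 0],
    [0, 0, 0],
    [0, 0, 0],
    [0, 0, 0]
  ],
  "translation": [
    [0, 0, -0.03],
    [0, 0, -0.07],
    [0, 0, -0.11],
    [0, 0, -0.11],
    [0, 0, -0.11]
  ],
  "fingers": [-1, -1, -1, -1, -1]
}}

```text
clock: 42.15
eef_pos: [0.5894, -0.09, 0.1845]
tool_rot: [3.142, 0.001, 0.001]
wrist_force: [0.4, -0.1, -1.5]
opening: 0.156
gripper_force: 24.6
```

>>> {"fn": "drive_tool", "kwargs": {
  "dr": [
    [0, 0, 0],
    [0, 0, 0],
    [0, 0, 0],
    [0, 0, 0],
    [0, 0, 0]
  ],
  "translation": [
    [0, -0.1, -0.015],
    [0, -0.25, -0.015],
    [0, -0.45, -0.015],
    [0, -0.69, -0.015],
    [0, -0.69, -0.015]
  ],
  "fingers": [-1, -1, -1, -1, -1]
}}

```text
clock: 42.65
eef_pos: [0.5888, -0.1804, 0.1828]
tool_rot: [3.136, 0.0, -0.007]
wrist_force: [-0.2, 0.1, -0.8]
opening: 0.154
gripper_force: 24.6
```

>>> {"fn": "drive_tool", "kwargs": {
  "dr": [
    [0, 0, 0],
    [0, 0, 0],
    [0, 0, 0],
    [0, 0, 0],
    [0, 0, 0]
  ],
  "translation": [
    [0, -0.15, 0],
    [0, -0.35, 0],
    [0, -0.55, 0],
    [0, -0.695, 0],
    [0, -0.695, 0]
  ],
  "fingers": [-1, -1, -1, -1, -1]
}}

```text
clock: 43.15
eef_pos: [0.589, -0.2602, 0.1827]
tool_rot: [3.139, 0.0, -0.003]
wrist_force: [-0.5, -0.2, -1.0]
opening: 0.157
gripper_force: 24.6
```

>>> {"fn": "drive_tool", "kwargs": {
  "dr": [
    [0, 0, 0],
    [0, 0, 0],
    [0, 0, 0]
  ],
  "translation": [
    [0, 0, -0.01],
    [0, 0, -0.02],
    [0, 0, -0.025]
  ],
  "fingers": [-1, -1, -1]
}}

```text
clock: 43.45
eef_pos: [0.5901, -0.2542, 0.1798]
tool_rot: [-3.14, 0.0, 0.004]
wrist_force: [0.0, 0.8, -1.0]
opening: 0.153
gripper_force: 24.6
```

>>> {"fn": "drive_tool", "kwargs": {
  "dr": [
    [0, 0, 0],
    [0, 0, 0],
    [0, 0, 0],
    [0, 0, 0],
    [0, 0, 0]
  ],
  "translation": [
    [0, 0, -0.005],
    [0, 0, -0.005],
    [0, 0, -0.005],
    [0, 0, -0.005],
    [0, 0, -0.005]
  ],
  "fingers": [-1, -1, -0.5, -0.4, -0.4]
}}

```text
clock: 43.95
eef_pos: [0.5899, -0.2563, 0.1794]
tool_rot: [3.141, -0.0, 0.001]
wrist_force: [0.1, -0.2, -0.1]
opening: 0.295
gripper_force: 0.0
```

>>> {"fn": "drive_tool", "kwargs": {
  "dr": [
    [0, 0, 0],
    [0, 0, 0],
    [0, 0, 0],
    [0, 0, 0],
    [0, 0, 0]
  ],
  "translation": [
    [0, 0, 0],
    [0, 0, 0.15],
    [0, 0, 0.4],
    [0, 0, 0.8],
    [0, 0, 0.8]
  ],
  "fingers": [-0.4, -0.4, -0.4, -0.4, -0.4]
}}

```text
clock: 44.45
eef_pos: [0.5938, -0.257, 0.2821]
tool_rot: [3.138, -0.013, 0.001]
wrist_force: [1.0, -0.0, 0.7]
opening: 0.301
gripper_force: 0.0
```

>>> {"fn": "drive_tool", "kwargs": {
  "dr": [
    [0, 0, 0],
    [0, 0, 0],
    [0, 0, 0],
    [0, 0, 0],
    [0, 0, 0]
  ],
  "translation": [
    [0, 0, 0.3],
    [0, 0, 0.3],
    [0, 0, 0.3],
    [0, 0, 0.3],
    [0, 0, 0.3]
  ],
  "fingers": [-0.4, -0.4, -0.4, -0.4, -0.4]
}}

```text
clock: 44.95
eef_pos: [0.5891, -0.256, 0.3099]
tool_rot: [-3.141, 0.002, 0.002]
wrist_force: [-0.2, -0.1, 0.9]
opening: 0.299
gripper_force: 0.0
```

Run:
```python
from h import *
o=observe();w=grab_frame("wrist");W=cam("wrist",o);print(np.round(o["eef_pos"],4),np.round(o["tool_rot"],3))
for n,y in(("yellow",-.255),("green",-.3265)):
    m=cv2.inRange(cv2.cvtColor(w,cv2.COLOR_BGR2HSV),*map(np.array,RNG[n]))
    u0=int(proj(W,[.59,y,.165])[0])
    for k,z in(("rail",.165),("blktop",.2015),("lid",.1365)):print(n,k,np.round(proj(W,[.59,y,z]),1))
    for r in range(150,226,4):
        c=np.nonzero(m[r,u0-45:u0+60])[0]+u0-45
        if len(c):
            s=np.split(c,np.nonzero(np.diff(c)>1)[0]+1);print(r,[(int(a[0]),int(a[-1])) for a in s])
im=grab_frame("scene");t=grab_frame("top")
for c in("yellow","green"):print(c,blobs(im,c,(200,180,460,280)),blobs(t,c,(250,150,460,280)))
h=cv2.cvtColor(w,cv2.COLOR_BGR2HSV);m=cv2.inRange(h,np.array((8,110,90)),np.array((16,255,255)))
print("handle exp",np.round(proj(W,[.441,-.238,.166]),0),np.round(proj(W,[.441,-.238,.12]),0))
```

```text
[ 0.5891 -0.256   0.3099] [-3.141e+00  2.000e-03  2.000e-03]
yellow rail [320.7 182.8]
yellow blktop [320.6 194.7]
yellow lid [320.8 175.3]
154 [(313, 329)]
158 [(307, 336)]
162 [(305, 339)]
166 [(301, 315), (328, 341)]
170 [(301, 315), (328, 341)]
174 [(306, 314), (328, 335)]
178 [(306, 315), (328, 336)]
182 [(306, 336)]
186 [(306, 336)]
190 [(311, 332)]
194 [(313, 328)]
198 [(313, 328)]
green rail [395.  182.9]
green blktop [404.4 194.7]
green lid [389.  175.3]
154 [(385, 397)]
158 [(378, 386), (398, 404)]
162 [(374, 386), (402, 407)]
166 [(372, 388), (406, 408)]
170 [(370, 390), (406, 409)]
174 [(377, 388)]
178 [(380, 390), (405, 409)]
182 [(381, 394), (397, 398), (402, 409)]
186 [(380, 392), (395, 395), (398, 408)]
190 [(378, 394), (397, 410)]
194 [(396, 411)]
198 [(396, 410)]
202 [(397, 410)]
yellow [([271, 210, 14, 26, 167], [277.1, 225.4])] [([392, 181, 6, 6, 22], [394.8, 183.6])]
green [([251, 218, 6, 10, 45], [253.3, 222.5]), ([249, 227, 14, 17, 93], [255.5, 237.6])] [([417, 180, 7, 7, 30], [420.1, 183.5])]
handle exp [305. 312.] [307. 287.]
```

```bash
python3 -c "
from rig import *
print(hand_in())"
```

```text
the job is handed in; nothing more can be done
None
```

I fished the yellow and green shakers out and hung them on their bands (yellow centred, green about 2 mm off), returned the hook to its bracket, saw no red shaker in the gap, and handed the job in at about 45 s, though the hand-in returned no verdict.

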